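# Turn a drilled casting over in the flip fixture

### The arm

A 6-joint arm with a two-finger parallel gripper is mounted at the origin on the work surface. World frame = base frame: x ahead of the robot, y to its left, z up, the work surface at z = 0. Lengths are in m, angles in rad, forces in N, time in s.
With the tool pointing down it reaches from about 0.25 to 0.725 m from the base axis. Payload 4 kg.
Tool frame: the origin (TCP) lies where the fingers leave the gripper's body, on its centre line; the fingertips stand 73 mm ahead of it and the grasp point (between the pads) lies 54 mm ahead of it (bot.tip_reach is the z of the fingertips in the tool frame, in m); z points along the fingers, x is the direction in which the jaws open and shut, and the axes are right-handed (so a half turn about z gives the same grasp; the last joint's range is limited). The gripper opens to 85 mm and grips with 20 to 120 N. Pads are 22 mm wide; open, the fingers measure 114 mm over their backs; the gripper's body (76 mm by 85 mm) begins 54 mm behind the grasp point. The pads swing forward as they close: fully open they stand 13 mm farther back than shut.
Start: joints at [-1.154, 0.241, 0.005, 1.335, 0, 1.571], TCP at [0.202, -0.457, 0.304] pointing down, gripper open.
Joint ranges: [-2.72, 2.72], [-1.05, 1.87], [-1.09, 1.28], [-1.99, 2.15], [-1.42, 1.44], [-3.14, 3.14]. Speed limits (rad/s): [2.79, 2.79, 3.14, 3.14, 3.14, 3.14].

### API

Orientations are given as a unit quaternion [x, y, z, w].
In Python, from workcell import bot, vision, job_done gives the robot as it stands.
- The arm moves only by the tool drive_tool, never from a script. Its argument "steps" is one flat list of numbers, 7 for each row, row after row: the shift along the tool's x, y, z in m, then the turn, a rotation vector about the tool's x, y, z in degrees, then the closure, from -1 (fully open) to 1 (shut). A call has 1 to 8 rows; each row shifts and turns the commanded pose from where the row before left it, along the tool's axes as they then stand; what a row does not reach is not made up. A row lasts 1/12 s, in which the tool goes at most 41.7 mm and 7.16 degrees, less where a joint would pass 70% of its speed; a pose out of reach is approached as far as the arm can. A call is refused whole if a number of a shift passes 0.0417 or a number of a turn 7.16, either way. A call with a gripper value outside its range is refused whole. The fingers move at their own pace and stop on an object; the grip force is fixed at half the most. Time passes only in rows, so rows that do not move let the fingers close. It gives the time, the measured TCP pose, the force and the opening at its end, in the units of the state.
- bot.get_obs(): the state, without advancing time (a new reading comes with each control period).
- vision.camera(name): name is "scene" or "top" or "wrist"; returns (picture, depth): 400x640x3 uint8, red, green, blue; 400x640 float32, m along the optical axis (not along the pixel's ray), 0 where there is no reading.
- vision.camera_model(name): a dict with "mtx" (3x3 intrinsics, pixels), "rvec" (rotation vector, rad) and "tvec" (3), from world to camera coordinates, as OpenCV has them. Camera axes: x right, y down, z forward; pixel columns grow to the right and rows downward; lengths in m; the calibration is good to about 2 mm. A picture is of the moment at which its call begins: read the wrist's pose just before it. camera_model takes no time and is no camera call; for the wrist camera it gives the pose at the moment of the call.
- job_done(): hands the job in, once; it reports no verdict.
The state is a dict: "clock": time; "joint_pos": joint angles; "joint_vel": joint speeds; "tau": joint torques, N m; "eef_pos": TCP position; "tool_rot": TCP orientation; "ft_force": force on the tool from outside, world axes, zero at the start; "ft_torque": the same for the moment, N m; "grip_width": finger opening in m.
Only numpy, scipy, OpenCV 4.12 (cv2) and the standard library are available. Lean on these libraries where they do the work, as an engineer would, in place of code of your own. Each camera call takes 0.05 s, during which the arm holds its last target.

### The job

Turn the aluminium casting upside down with the flip fixture. Lower it lug-up into the sloping yellow leaf and, while still gripping it, have it lie flat and slid down against the ledge by the hinge; then let go, swing the leaf over by its black handle so the casting tips lug-down into the aluminium nest, and press the handle down with about 10 N (well under 30 N) to bed it. Swing the leaf back open onto its stop without letting it slam, and leave the casting bedded flat in the nest and the vise, oil bottle and brush where they are.

Things in the scene. Friction and masses are not known exactly. Their poses are not given: they have to be found in the camera images.
- fixture: Blue base of the flip fixture, bolted down, 190 (x) x 250 (y) x 10 mm. Origin: centre of its underside; z up. Hinge axis along x, 55 mm above the origin. The leaf (+y side) and the nest (-y side) both slope up 30 degrees away from the hinge, forming a V. Posts on the base carry the nest and the open leaf; hinge ears 65 mm high at x = +-80 mm.
- nest: Fixed aluminium nest. Origin mid hinge axis; x along the hinge, y down its slope (nest at negative y), z its upward normal. Ledges with tops at z -6 mm round an open window (100 x 40 mm, y -28 to -68) for the lug; rims inside x +-64, y -3 (3 mm high) and y -94. A bedded casting hangs lug-down in the window, flat underside outward, its origin at about x 0, y -43 to -54, z +6 mm.
- leaf: Yellow hinged leaf. Origin mid hinge axis; x along the hinge, y outward along the leaf, z out of its pocket. Open, it slopes up 30 degrees outward, pocket up. Pocket floor at z -6 mm; rims 6 mm high (tops z 0), inner faces x +-63, y 6 (ledge by the hinge) and y 94 (outer face 99). A casting laid right is flat against the ledge: its origin at x 0, y 46, z -6 mm, within 3 mm.
- leaf_hinge (a joint): Leaf angle, rad, about the fixture's +x: 0 open on its stop, 1.05 upright, about 2.09 closed and clamping a bedded casting (limit 2.14). Free hinge, no spring, leaf 0.35 kg: let go, it falls either way. Closed slowly (about 1 rad/s), the casting tips out into the nest by itself near upright. Over 4 rad/s is a slam.
- handle (a point): Middle of the leaf's black handle bar: 12 mm diameter, along the hinge direction, at leaf y 143, z -4 mm; 88 mm free between its two arms, 38 mm gap between bar and leaf. It can be pinched from straight above through the whole swing, the bar turning between the fingers. 10 N down on it when closed presses the casting with about 30 N.
- casting: Grey aluminium casting, about 0.4 kg (varies): plate 120 (x) x 80 (y) x 12 mm with a lug 70 (x) x 24 (y) x 30 mm high in the middle of its top, total height 42 mm. Origin: centre of the plate's flat underside; z up through the lug. Starts lug-up on the bench. Grip the lug across its 24 mm. The same after a half turn about z; its long side goes along the hinge.
- vise: Bystander: blue small drill vise, body 110 x 70 x 55 mm, screw handle reaching 95 mm from the origin on -x; origin at the centre of its underside. Must not be moved.
- oiler: Bystander: yellow bottle, 52 mm diameter, 130 mm tall, origin under its centre. Must not be moved.
- chip_brush: Bystander: brush lying on the bench, origin at its underside. Must not be moved.
Things that resemble listed ones, but are neither listed nor needed, are in the scene too. There is more than one size of the casting; the one meant has the size given above.

How it is judged:
By the outcome, as a careful person would: the job done as asked, in the order asked, and still so for the second after the job is handed in, with the robot touching nothing.
It also fails if it takes over 70 s, if anything falls off the work surface, if the arm or the gripper's body presses on something with over 40 N, if the wrist force passes 120 N, or if a joint passes its speed limit or range.

## Working session

There is one attempt and no reset: what is moved stays moved. The work goes in short steps, Python scripts to look and compute and a tool call to move; the robot and the scene stay as the last step left them, time stands still between calls to the robot, and variables do not carry over. Pictures are saved under pics/ and viewed, and the job is handed in when it is done.

Besides the shell and the picture viewer there is one more tool, called after "Request:" as name(argument=value, ...) on one line, values as JSON. drive_tool: Moves the arm, as the interface text tells. Its arguments: {"type":"object","properties":{"steps":{"type":"array"}},"required":["steps"]}

```bash
mkdir -p pics
cat > h.py <<'E'
import numpy as np, cv2
from scipy.spatial.transform import Rotation as R
from workcell import bot, vision, job_done
def cam(n):
    m=vision.camera_model(n); p,d=vision.camera(n)
    return p,d,np.array(m["mtx"]),R.from_rotvec(np.array(m["rvec"]).ravel()).as_matrix(),np.array(m["tvec"]).ravel()
def cloud(d,K,Rm,t):
    v,u=np.mgrid[0:d.shape[0],0:d.shape[1]]
    c=np.stack([(u-K[0,2])/K[0,0]*d,(v-K[1,2])/K[1,1]*d,d],-1)
    return (c-t)@Rm
def proj(P,K,Rm,t):
    c=np.asarray(P)@Rm.T+t
    return (c[...,:2]/c[...,2:])*[K[0,0],K[1,1]]+[K[0,2],K[1,2]]
def save(n,p): cv2.imwrite('pics/'+n,cv2.cvtColor(p,cv2.COLOR_RGB2BGR))
def st():
    o=bot.get_obs(); print('t',round(o['clock'],2),'eef',np.round(o['eef_pos'],4),'q',np.round(o['tool_rot'],4),'F',np.round(o['ft_force'],1),'w',round(float(o['grip_width']),4),'j',np.round(o['joint_pos'],2)); return o
E
python3 - <<'E'
from h import *
for n in ['scene','top','wrist']:
    p,d,K,Rm,t=cam(n); save(n+'0.png',p); np.savez('pics/'+n+'0.npz',p=p,d=d,K=K,R=Rm,t=t)
    print(n,K[0,0],-Rm.T@t)
st()
E
```

```text
scene 378.2539720007989 [0.99234382 0.55828232 1.02428842]
top 393.98034388621573 [ 0.4621749  -0.07869258  1.10375072]
wrist 323.11503470937936 [ 0.26385452 -0.42912438  0.37400098]
t 0.15 eef [ 0.2023 -0.4569  0.3032] q [ 8.381e-01 -5.455e-01 -7.000e-04 -4.000e-04] F [ 0.2 -0.1 -0.1] w 0.0851 j [-1.15  0.24  0.    1.34 -0.    1.57]
```

View pics/scene0.png

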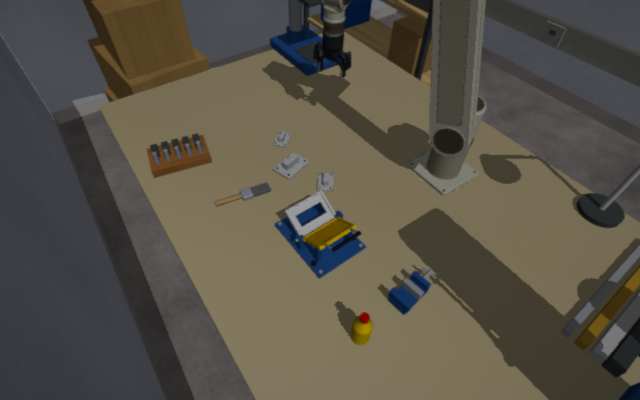

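View pics/top0.png

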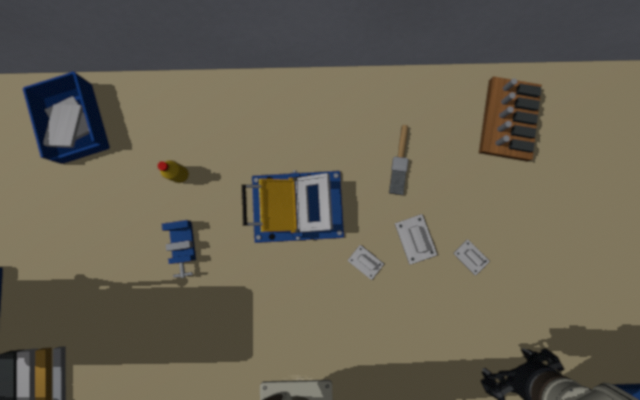

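The top view shows three casting-like parts: (416,240) large, (366,262) small and (472,257) small. The fixture is at (298,206), with the leaf on its left (+y) and the handle at x≈245. Next I'll measure the sizes and the fixture pose.

Run:
```python
from h import *
z=np.load('pics/top0.npz'); p,d,K,Rm,t=[z[k] for k in ['p','d','K','R','t']]
X=cloud(d,K,Rm,t)
print('table z', np.median(X[280:300,380:480,2]))
zz=X[...,2]
for nm,(u,v) in dict(A=(416,240),B=(366,262),C=(472,257)).items():
    r=30
    s=X[v-r:v+r,u-r:u+r]; m=(s[...,2]>0.005)&(s[...,2]<0.06)
    n,l,stt,c=cv2.connectedComponentsWithStats(m.astype(np.uint8))
    k=l[r,r]; k = k if k else 1+np.argmax(stt[1:,4])
    q=s[l==k]
    plate=cv2.minAreaRect(q[:,:2].astype(np.float32)*1000); lug=q[q[:,2]>np.max(q[:,2])-0.012]
    print(nm,len(q),plate,'lug',cv2.minAreaRect(lug[:,:2].astype(np.float32)*1000),'top',np.percentile(q[:,2],98), 'lugz',np.median(lug[:,2]),'platez',np.median(q[q[:,2]<0.022][:,2]))
# fixture: 
s=X[160:255,230:350]; print('fixture z max',s[...,2].max())
hsv=cv2.cvtColor(p,cv2.COLOR_RGB2HSV)
blue=(hsv[...,0]>100)&(hsv[...,0]<125)&(hsv[...,1]>120)&(X[...,2]<0.02)&(X[...,2]>0.004)
b=np.zeros_like(blue); b[155:260,240:355]=blue[155:260,240:355]
q=X[b]; print('base',cv2.minAreaRect(q[:,:2].astype(np.float32)*1000),len(q),np.median(q[:,2]))
cv2.imwrite('pics/topz.png',cv2.resize(cv2.cvtColor(p[150:290,220:500],cv2.COLOR_RGB2BGR),None,fx=2.8,fy=2.8,interpolation=cv2.INTER_CUBIC))
```

```text
table z -6.424581776449664e-05
A 1267 ((466.113525390625, -337.40936279296875), (120.38443756103516, 80.97702026367188), 17.500024795532227) lug ((466.1651611328125, -336.9327392578125), (69.93045043945312, 24.6643009185791), 16.925460815429688) top 0.0443169019684697 lugz 0.0416515544973097 platez 0.011751620219957848
B 595 ((405.16448974609375, -194.59771728515625), (86.36209106445312, 59.44993591308594), 48.89958572387695) lug ((405.8454895019531, -196.32608032226562), (48.007728576660156, 16.467941284179688), 49.919273376464844) top 0.03228462944299766 lugz 0.02932588565828336 platez 0.008159736343605598
C 603 ((413.33135986328125, -488.4213562011719), (83.47093200683594, 56.19200897216797), 42.605140686035156) lug ((412.5517578125, -488.9207458496094), (50.189598083496094, 17.676179885864258), 43.09619903564453) top 0.031740013345970146 lugz 0.028859691268612552 platez 0.008673682884423339
fixture z max 1.1037507230203616
base ((563.8361206054688, -12.083290100097656), (184.2947998046875, 244.63304138183594), 1.690922498703003) 1670 0.009735751905278412
```

View pics/topz.png

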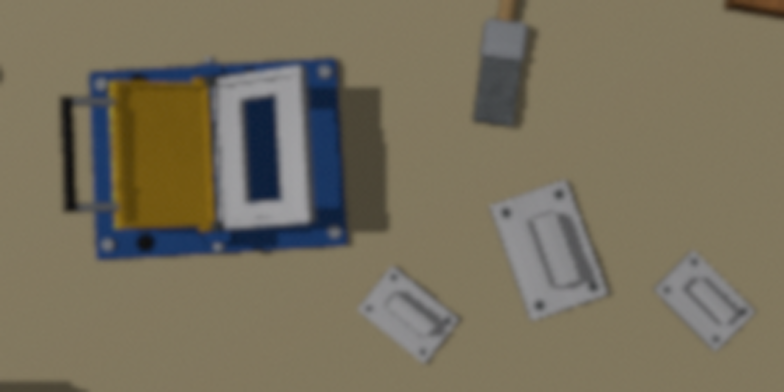

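View pics/wrist0.png

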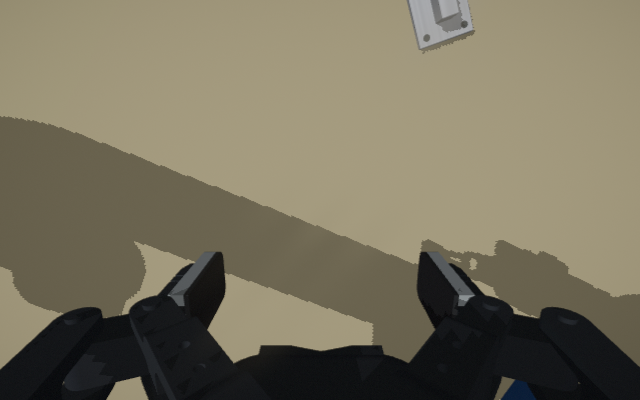

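A at (416,240) is the one meant: its plate is 120×81 mm, its lug 70×24 mm and its top 42 mm high. B and C are about 85×58 mm and 30 mm high, so they are lookalikes. The enlarged crop confirms A as the big part in the middle right. Next I'll fit the fixture from the depth data.

```bash
cat >> h.py <<'E'
def plane(q):
    c=np.median(q,0)
    for _ in range(5):
        e=q-c; n=np.linalg.svd(e,full_matrices=False)[2][2]; n*=np.sign(n[2])
        r=e@n; k=np.abs(r)<max(2.5*np.median(np.abs(r)),5e-4); q=q[k]; c=q.mean(0)
    return n,c,np.std((q-c)@n),len(q)
def rows(pt,Rt,grip,n=None,o=None):
    """n rows from measured pose to target"""
    o=o or bot.get_obs(); p=np.array(o['eef_pos']); Rc=R.from_quat(o['tool_rot']); Rt=Rt if isinstance(Rt,R) else R.from_matrix(Rt)
    rv=(Rc.inv()*Rt).as_rotvec(degrees=True); d=np.array(pt)-p
    m=max(1,int(np.ceil(max(np.linalg.norm(d)/0.040,np.linalg.norm(rv)/7.1))))
    n=n or m
    print('rows',n,'min',m,'dworld',np.round(d,4),'rv',np.round(rv,2))
    for i in range(n):
        s=Rc.inv().apply(d/n); print(','.join(f'{x:g}' for x in list(np.round(s,4))+list(np.round(rv/n,2))+[grip]))
        Rc=Rc*R.from_rotvec(rv/n,degrees=True)
def tool(yaw,tilt=0,fy=None):
    """tool down with jaw yaw (deg); tilt deg about horizontal axis (fixture x, yaw fy)"""
    y=np.radians(yaw); x=np.array([np.cos(y),np.sin(y),0]); z=np.array([0,0,-1.]); M=np.stack([x,np.cross(z,x),z],1)
    Rt=R.from_matrix(M)
    if tilt: f=np.radians(fy); Rt=R.from_rotvec(np.radians(tilt)*np.array([np.cos(f),np.sin(f),0]))*Rt
    return Rt
E
python3 - <<'E'
from h import *
z=np.load('pics/top0.npz'); p,d,K,Rm,t=[z[k] for k in ['p','d','K','R','t']]
X=cloud(d,K,Rm,t)
hsv=cv2.cvtColor(p,cv2.COLOR_RGB2HSV)
g=lambda v0,v1,u0,u1:(slice(v0,v1),slice(u0,u1))
# leaf floor interior: topz x130-200,y95-215 => u 266-291,v 184-227
q=X[g(185,227,268,290)].reshape(-1,3); n1,c1,s1,k1=plane(q); print('leaf',n1,c1,s1,k1,'slope',np.degrees(np.arccos(n1[2])))
# nest ledges white
s=X[175:232,298:330]; w=(hsv[175:232,298:330,1]<50)
q=s[w]; n2,c2,s2,k2=plane(q); print('nest',n2,c2,s2,k2,np.degrees(np.arccos(n2[2])))
ax=np.cross(n1,n2); ax/=np.linalg.norm(ax); ax*=np.sign(ax[0]); print('axis',ax,'yaw',np.degrees(np.arctan2(ax[1],ax[0])))
# hinge: floor planes offset +6mm
A=np.stack([n1,n2,ax]); b=[n1@c1+0.006,n2@c2+0.006,ax@c1]
h=np.linalg.solve(A,b); print('hinge pt',h)
# yellow extents
y=np.zeros(hsv.shape[:2],bool); y[160:250,240:310]=((hsv[...,0]>15)&(hsv[...,0]<35)&(hsv[...,1]>150))[160:250,240:310]; y&=X[...,2]>0.03
yaw=np.arctan2(ax[1],ax[0]); ex=np.array([np.cos(yaw),np.sin(yaw),0])
v=X[y]@ex; print('yellow ext along x',np.percentile(v,[0.5,1,99,99.5]),'mid',np.percentile(v,[1,99]).mean())
# handle black
bk=np.zeros_like(y); bk[175:240,238:252]=(hsv[...,2]<60)[175:240,238:252]; bk&=(X[...,2]>0.09)
q=X[bk]; print('handle',len(q),np.median(q,0),q.min(0),q.max(0),cv2.minAreaRect(q[:,:2].astype(np.float32)))
E
```

```text
leaf [0.01106867 0.99578418 0.09105688] [0.56019974 0.0321804  0.08003137] 0.01639740356643314 924 slope 84.77558874273676
nest [-0.01709843  0.5132442   0.85807228] [ 0.56590398 -0.05800767  0.07495089] 0.0014108491939957464 921 30.89917775969918
axis [ 0.99951154 -0.01367955  0.02809907] yaw -0.7841143747009459
hinge pt [0.56201223 0.04357392 0.02110612]
yellow ext along x [0.49343747 0.49549834 0.62809892 0.62936414] mid 0.5617986339046317
handle 134 [0.55992165 0.11284213 0.12749857] [0.51134006 0.10595643 0.12104557] [0.60893067 0.1181192  0.1325691 ] ((0.560150682926178, 0.11313872784376144), (0.09757760167121887, 0.010182180441915989), 2.581151008605957)
```

Request:
drive_tool(steps=[0,0,0,0,0,-7.1,-1,0,0,0,0,0,-7.1,-1,0,0,0,0,0,-7.1,-1,0,0,0,0,0,-7.1,-1,0,0,0,0,0,-7.1,-1,0,0,0,0,0,-7.1,-1,0,0,0,0,0,-7.1,-1,0,0,0,0,0,-7.1,-1])

```text
clock: 0.82
eef_pos: [0.2023, -0.457, 0.3035]
tool_rot: [0.997, -0.078, -0.0, -0.0]
ft_force: [-0.2, -0.6, 0.9]
grip_width: 0.0852
```

Run:
```python
from h import *
z=np.load('pics/top0.npz'); p,d,K,Rm,t=[z[k] for k in ['p','d','K','R','t']]
X=cloud(d,K,Rm,t); hsv=cv2.cvtColor(p,cv2.COLOR_RGB2HSV)
q=X[185:227,268:290].reshape(-1,3); q=q[(q[:,2]>0.03)&(q[:,2]<0.2)]; n1,c1,s1,k1=plane(q); print('leaf',n1,c1,s1,k1,'slope',np.degrees(np.arccos(n1[2])))
s=X[175:232,298:330]; w=(hsv[175:232,298:330,1]<50); q=s[w]; q=q[(q[:,2]>0.03)&(q[:,2]<0.2)]
n2,c2,s2,k2=plane(q); print('nest',n2,c2,s2,k2,np.degrees(np.arccos(n2[2])))
ax=np.cross(n1,n2); ax/=np.linalg.norm(ax); ax*=np.sign(ax[0]); print('axis',ax,'yaw',np.degrees(np.arctan2(ax[1],ax[0])))
h=np.linalg.solve(np.stack([n1,n2,ax]),[n1@c1+0.006,n2@c2+0.006,ax@c1]); print('hinge pt',h)
o=st(); rows([0.466,-0.337,0.22],tool(107.3),-1)
```

```text
leaf [ 0.01345659 -0.50071072  0.86551008] [0.56103156 0.03251789 0.07300962] 0.001200613857098291 766 slope 30.058999541452767
nest [-0.01530757  0.50916345  0.8605337 ] [ 0.56597445 -0.05766221  0.07473015] 0.0013270951721221487 889 30.62343987485276
axis [9.99594043e-01 2.84759431e-02 9.32494982e-04] yaw 1.631772647273478
hinge pt [ 0.56230613 -0.01161383  0.05439126]
t 0.82 eef [ 0.2023 -0.457   0.3035] q [ 9.969e-01 -7.820e-02 -2.000e-04 -4.000e-04] F [-0.2 -0.6  0.9] w 0.0852 j [-1.15  0.24  0.    1.34 -0.    0.57]
rows 17 min 17 dworld [ 0.2637  0.12   -0.0835] rv [-6.0000e-02 -3.0000e-02 -1.1627e+02]
0.0142,-0.0094,0.0049,-0,-0,-6.84,-1
0.0152,-0.0076,0.0049,-0,-0,-6.84,-1
0.016,-0.0058,0.0049,-0,-0,-6.84,-1
0.0166,-0.0038,0.0049,-0,-0,-6.84,-1
0.0169,-0.0018,0.0049,-0,-0,-6.84,-1
0.017,0.0002,0.0049,-0,-0,-6.84,-1
0.0169,0.0023,0.0049,-0,-0,-6.84,-1
0.0165,0.0043,0.0049,-0,-0,-6.84,-1
0.0159,0.0062,0.0049,-0,-0,-6.84,-1
0.015,0.008,0.0049,-0,-0,-6.84,-1
0.014,0.0098,0.0049,-0,-0,-6.84,-1
0.0127,0.0114,0.0049,-0,-0,-6.84,-1
0.0113,0.0128,0.0049,-0,-0,-6.84,-1
0.0097,0.014,0.0049,-0,-0,-6.84,-1
0.0079,0.0151,0.0049,-0,-0,-6.84,-1
0.0061,0.0159,0.0049,-0,-0,-6.84,-1
0.0041,0.0165,0.0049,-0,-0,-6.84,-1
```

Request:
drive_tool(steps=[0.0142,-0.0094,0.0049,0,0,-6.84,-1,0.0152,-0.0076,0.0049,0,0,-6.84,-1,0.016,-0.0058,0.0049,0,0,-6.84,-1,0.0166,-0.0038,0.0049,0,0,-6.84,-1,0.0169,-0.0018,0.0049,0,0,-6.84,-1,0.017,0.0002,0.0049,0,0,-6.84,-1,0.0169,0.0023,0.0049,0,0,-6.84,-1,0.0165,0.0043,0.0049,0,0,-6.84,-1])

```text
clock: 1.48
eef_pos: [0.3273, -0.401, 0.2641]
tool_rot: [0.921, 0.389, -0.0, -0.0]
ft_force: [-0.2, -0.4, -0.1]
grip_width: 0.0853
```

Request:
drive_tool(steps=[0.0159,0.0062,0.0049,0,0,-6.84,-1,0.015,0.008,0.0049,0,0,-6.84,-1,0.014,0.0098,0.0049,0,0,-6.84,-1,0.0127,0.0114,0.0049,0,0,-6.84,-1,0.0113,0.0128,0.0049,0,0,-6.84,-1,0.0097,0.014,0.0049,0,0,-6.84,-1,0.0079,0.0151,0.0049,0,0,-6.84,-1,0.0061,0.0159,0.0049,0,0,-6.84,-1])

```text
clock: 2.15
eef_pos: [0.4517, -0.3452, 0.2248]
tool_rot: [0.64, 0.769, -0.0, -0.0]
ft_force: [0.1, 0.4, -0.2]
grip_width: 0.0853
```

Request:
drive_tool(steps=[0.0041,0.0165,0.0049,0,0,-6.84,-1,0,0,0,0,0,0,-1])

```text
clock: 2.32
eef_pos: [0.4686, -0.3372, 0.2189]
tool_rot: [0.593, 0.805, 0.001, -0.001]
ft_force: [-0.2, 0.2, -0.1]
grip_width: 0.0852
```

Run:
```python
from h import *
st(); p,d,K,Rm,t=cam('wrist'); save('w1.png',p); np.savez('pics/w1.npz',p=p,d=d,K=K,R=Rm,t=t)
X=cloud(d,K,Rm,t); z=X[...,2]
near=(np.hypot(X[...,0]-.466,X[...,1]+.337)<0.09)&(d>0)
q=X[near&(z>0.005)&(z<0.06)]; l=q[q[:,2]>0.036]
pl=q[(q[:,2]<0.02)]
print(cv2.minAreaRect(q[:,:2].astype(np.float32)*1000),cv2.minAreaRect(l[:,:2].astype(np.float32)*1000),np.median(l[:,2]),np.median(pl[:,2]))
```

```text
t 2.32 eef [ 0.4686 -0.3372  0.2189] q [ 5.926e-01  8.055e-01  5.000e-04 -8.000e-04] F [-0.2  0.2 -0.1] w 0.0852 j [-0.62  0.44  0.07  1.2   0.   -0.93]
((466.522705078125, -337.7037048339844), (119.82335662841797, 80.06006622314453), 17.58254051208496) ((466.35693359375, -337.72821044921875), (69.93755340576172, 23.90594482421875), 17.973363876342773) 0.042781208034536 0.012867577283386196
```

View pics/w1.png

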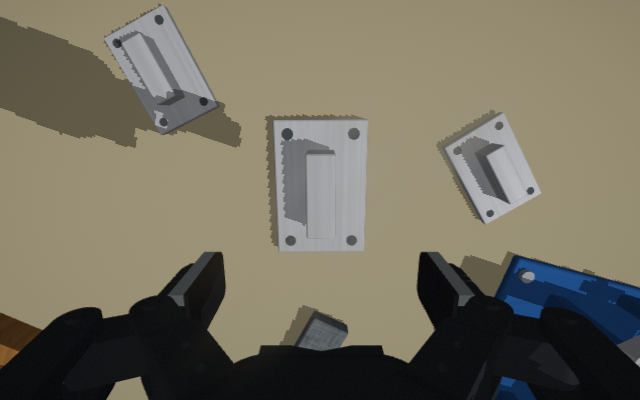

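The wrist view shows the casting at (320,185) between the jaws, with the lookalikes at (160,70) and (490,165). Descending onto its lug now.

Run:
```python
from h import *
rows([.4664,-.3377,.088],tool(107.6),-1,5)
```

```text
rows 5 min 4 dworld [-1.000e-03  1.000e-04 -1.314e-01] rv [-0.07 -0.09 -0.57]
0,-0.0001,0.0263,-0.01,-0.02,-0.11,-1
0,-0.0001,0.0263,-0.01,-0.02,-0.11,-1
0.0001,-0.0002,0.0263,-0.01,-0.02,-0.11,-1
0.0001,-0.0002,0.0263,-0.01,-0.02,-0.11,-1
0.0001,-0.0002,0.0263,-0.01,-0.02,-0.11,-1
```

Request:
drive_tool(steps=[0.0002,-0.001,0.026,0,0,-0.5,-1,0,0,0.026,0,0,0,-1,0,0,0.026,0,0,0,-1,0,0,0.026,0,0,0,-1,0,0,0.027,0,0,0,-1,0,0,0,0,0,0,-0.5,0,0,0,0,0,0,0])

```text
clock: 2.95
eef_pos: [0.4639, -0.3385, 0.0885]
tool_rot: [0.592, 0.806, -0.0, -0.002]
ft_force: [-0.2, -0.3, 0.6]
grip_width: 0.0639
```

Request:
drive_tool(steps=[0,0.0015,0,0,0,0,0.3,0,0,0,0,0,0,1,0,0,0,0,0,0,1,0,0,0,0,0,0,1,0,0,0,0,0,0,1,0,0,0,0,0,0,1])

```text
clock: 3.45
eef_pos: [0.4683, -0.3391, 0.092]
tool_rot: [0.592, 0.806, 0.0, 0.002]
ft_force: [0.5, 0.1, 5.9]
grip_width: 0.0226
```

Run:
```python
from h import *
st(); p,d,K,Rm,t=cam('wrist'); save('w2.png',p)
X=cloud(d,K,Rm,t); z=X[...,2]
near=(np.hypot(X[...,0]-.466,X[...,1]+.337)<0.09)&(d>0)
q=X[near&(z>0.009)&(z<0.02)]; print(cv2.minAreaRect(q[:,:2].astype(np.float32)*1000))
```

```text
t 3.45 eef [ 0.4683 -0.3391  0.092 ] q [5.916e-01 8.062e-01 2.000e-04 2.100e-03] F [0.5 0.1 5.9] w 0.0226 j [-0.63  0.56 -0.1   0.91  0.   -0.93]
((466.2378234863281, -339.66656494140625), (117.91651153564453, 80.48445892333984), 17.489181518554688)
```

View pics/w2.png

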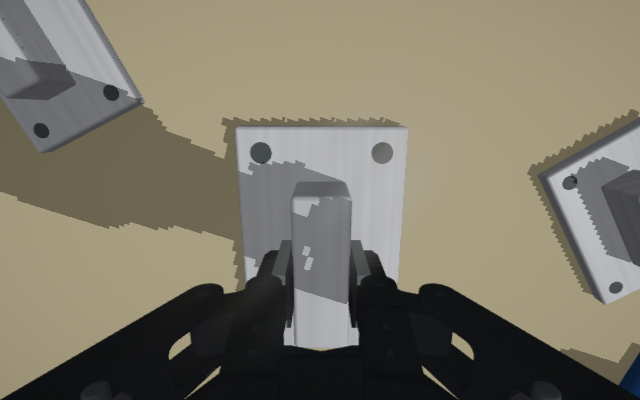

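The lug is gripped at 22.6 mm, with the fingertips resting on the plate. The plate stays centred at (320,210). Lifting it.

Request:
drive_tool(steps=[0,0,-0.01,0,0,0,1,0,0,-0.02,0,0,0,1,0,0,-0.035,0,0,0,1,0,0,-0.035,0,0,0,1,0,0,-0.035,0,0,0,1,0,0,-0.025,0,0,0,1,0,0,-0.01,0,0,0,1])

```text
clock: 4.08
eef_pos: [0.4681, -0.3393, 0.2647]
tool_rot: [0.592, 0.806, -0.0, 0.004]
ft_force: [2.3, -0.5, -3.6]
grip_width: 0.0227
```

```bash
cat >> h.py <<'E'
H=np.array([.5623,-.0116,.0548]); FY=1.65
def leafpt(x,y,n):
    f=np.radians(FY); ex=np.array([np.cos(f),np.sin(f),0]); ey=np.array([-np.sin(f),np.cos(f),0]); c,s=np.cos(np.pi/6),np.sin(np.pi/6)
    return H+x*ex+y*(c*ey+[0,0,s])+n*(-s*ey+[0,0,c])
def toleaf(P):
    f=np.radians(FY); ex=np.array([np.cos(f),np.sin(f),0]); ey=np.array([-np.sin(f),np.cos(f),0]); c,s=np.cos(np.pi/6),np.sin(np.pi/6)
    B=np.stack([ex,c*ey+[0,0,s],-s*ey+[0,0,c]]); return (np.asarray(P)-H)@B.T
E
python3 - <<'E'
from h import *
st(); print(leafpt(.0015,.05,.156))
rows(leafpt(.0015,.05,.166),tool(90+FY,30,FY),1)
E
```

```text
t 4.08 eef [ 0.4681 -0.3393  0.2647] q [ 5.916e-01  8.062e-01 -1.000e-04  3.600e-03] F [ 2.3 -0.5 -3.6] w 0.0227 j [-0.63  0.41  0.14  1.29 -0.   -0.93]
[ 0.56479849 -0.04624115  0.21489996]
rows 8 min 8 dworld [ 0.0968  0.288  -0.0411] rv [-3.86 30.11 15.52]
0.0307,0.0223,0.0051,-0.48,3.76,1.94,1
0.0311,0.0212,0.0073,-0.48,3.76,1.94,1
0.0312,0.0201,0.0095,-0.48,3.76,1.94,1
0.0312,0.019,0.0117,-0.48,3.76,1.94,1
0.031,0.0178,0.0139,-0.48,3.76,1.94,1
0.0306,0.0166,0.0161,-0.48,3.76,1.94,1
0.03,0.0155,0.0182,-0.48,3.76,1.94,1
0.0292,0.0143,0.0203,-0.48,3.76,1.94,1
```

Run:
```python
from h import *
rows(leafpt(.0015,.05,.166),tool(90+FY,30,FY),1,14)
```

```text
rows 14 min 8 dworld [ 0.0968  0.288  -0.0411] rv [-3.86 30.11 15.52]
0.0176,0.0128,0.0029,-0.28,2.15,1.11,1
0.0177,0.0124,0.0036,-0.28,2.15,1.11,1
0.0178,0.012,0.0043,-0.28,2.15,1.11,1
0.0178,0.0117,0.0051,-0.28,2.15,1.11,1
0.0178,0.0113,0.0058,-0.28,2.15,1.11,1
0.0178,0.0109,0.0065,-0.28,2.15,1.11,1
0.0178,0.0105,0.0072,-0.28,2.15,1.11,1
0.0177,0.0102,0.0079,-0.28,2.15,1.11,1
0.0176,0.0098,0.0087,-0.28,2.15,1.11,1
0.0174,0.0094,0.0094,-0.28,2.15,1.11,1
0.0172,0.009,0.0101,-0.28,2.15,1.11,1
0.017,0.0086,0.0107,-0.28,2.15,1.11,1
0.0168,0.0083,0.0114,-0.28,2.15,1.11,1
0.0165,0.0079,0.0121,-0.28,2.15,1.11,1
```

Request:
drive_tool(steps=[0.0176,0.0128,0.0029,-0.28,2.15,1.11,1,0.0177,0.0124,0.0036,-0.28,2.15,1.11,1,0.0178,0.012,0.0043,-0.28,2.15,1.11,1,0.0178,0.0117,0.0051,-0.28,2.15,1.11,1,0.0178,0.0113,0.0058,-0.28,2.15,1.11,1,0.0178,0.0109,0.0065,-0.28,2.15,1.11,1,0.0178,0.0105,0.0072,-0.28,2.15,1.11,1])

```text
clock: 4.67
eef_pos: [0.5149, -0.1933, 0.2379]
tool_rot: [0.64, 0.757, 0.091, -0.097]
ft_force: [0.2, -0.8, -4.1]
grip_width: 0.0224
```

Request:
drive_tool(steps=[0.0177,0.0102,0.0079,-0.28,2.15,1.11,1,0.0176,0.0098,0.0087,-0.28,2.15,1.11,1,0.0174,0.0094,0.0094,-0.28,2.15,1.11,1,0.0172,0.009,0.0101,-0.28,2.15,1.11,1,0.017,0.0086,0.0107,-0.28,2.15,1.11,1,0.0168,0.0083,0.0114,-0.28,2.15,1.11,1,0.0165,0.0079,0.0121,-0.28,2.15,1.11,1,0,0,0,0,0,0,1])

```text
clock: 5.33
eef_pos: [0.5631, -0.0475, 0.2165]
tool_rot: [0.673, 0.692, 0.179, -0.191]
ft_force: [-0.3, -0.7, -4.5]
grip_width: 0.0227
```

Run:
```python
from h import *
o=st(); print(toleaf(o['eef_pos']))
p,d,K,Rm,t=cam('wrist'); save('w3.png',p); np.savez('pics/w3.npz',p=p,d=d,K=K,R=Rm,t=t)
p,d,K,Rm,t=cam('scene'); save('s3.png',p); np.savez('pics/s3.npz',p=p,d=d,K=K,R=Rm,t=t)
st()
```

```text
t 5.33 eef [ 0.5631 -0.0475  0.2165] q [ 0.6725  0.6921  0.1793 -0.1914] F [-0.3 -0.7 -4.5] w 0.0227 j [-0.28  0.53  0.11  1.34  0.5  -0.36]
[-0.0002303   0.04978157  0.15800689]
t 5.43 eef [ 0.5629 -0.0499  0.2174] q [ 0.6731  0.6921  0.1785 -0.1897] F [-0.4  0.1 -4.5] w 0.0226 j [-0.28  0.53  0.12  1.34  0.5  -0.36]
```

View pics/w3.png

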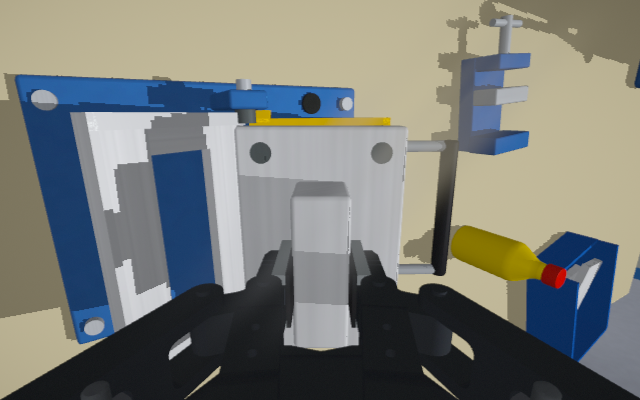

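View pics/s3.png

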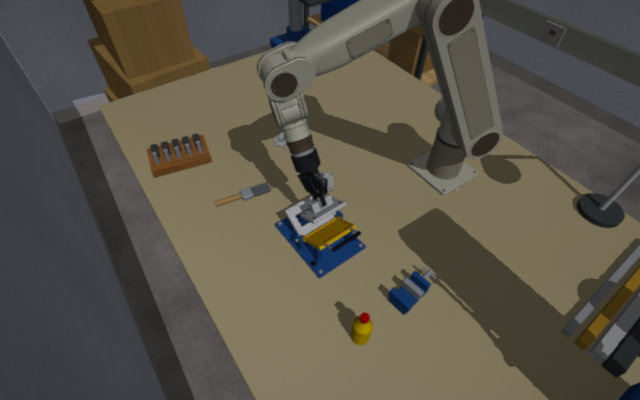

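The casting hangs flat above the yellow leaf: plate far edge at row 127, yellow rim at row 120, nest to the left and handle at (447,205). Next I'll measure its pose in the leaf frame.

Run:
```python
from h import *
z=np.load('pics/w3.npz'); p,d,K,Rm,t=[z[k] for k in ['p','d','K','R','t']]
X=cloud(d,K,Rm,t); L=toleaf(X); hsv=cv2.cvtColor(p,cv2.COLOR_RGB2HSV)
q=L[165:230,245:285].reshape(-1,3); q2=L[165:230,360:395].reshape(-1,3); n,c,s,k=plane(np.vstack([q,q2])); print('plate top n(leaf)',n,c,s,'tilt deg x,y',np.degrees(n[:2]))
m=np.abs((L-c)@n)<0.003; m[:100]=0; m&=(L[...,1]>-0.01)&(L[...,1]<0.11)&(d>0)
n_,l,stt,_=cv2.connectedComponentsWithStats(m.astype(np.uint8)); k=l[190,265]; k2=l[190,375]; mm=(l==k)|(l==k2)
P=L[mm]; print('x far edge',np.percentile(P[:,0],[99,99.8]),'y',np.percentile(P[:,1],[.3,1,99,99.7]))
# edge direction: far edge for columns
e=[]
for u in range(250,395,5):
    v=np.where(mm[:,u])[0]
    if len(v): e.append(L[v[0],u])
e=np.array(e); f=np.polyfit(e[:,1],e[:,0],1); print('far edge slope deg',np.degrees(np.arctan(f[0])),'x at mid',np.median(e[:,0]))
for nm,c0 in dict(left=(240,290),).items():
    e=[]
    for v in range(150,270,5):
        u=np.where(mm[v])[0]
        if len(u): e.append((L[v,u[0]],L[v,u[-1]]))
    e=np.array(e); f=np.polyfit(e[:,0,0],e[:,0,1],1); g=np.polyfit(e[:,1,0],e[:,1,1],1); print('L/R edges slope deg',np.degrees(np.arctan([f[0],g[0]])),'y',np.median(e[:,0,1]),np.median(e[:,1,1]))
y=(hsv[...,0]>15)&(hsv[...,0]<35)&(hsv[...,1]>150)&(np.abs(L[...,2])<0.012); y[:,400:]=0
P=L[y]; print('rim',len(P),np.percentile(P,[1,10,50,90,99],axis=0))
# nest plane in wrist cam
w=(hsv[...,1]<50)&(d>0); w[:, :90]=0; w[:,240:]=0; w[:115]=0;w[300:]=0
q=X[w&(X[...,2]>0.05)&(X[...,2]<0.12)]; n2,c2,s2,k2=plane(q); print('nest',n2,c2,s2,k2,np.degrees(np.arccos(n2[2])))
n1=np.array([0.0134,-.5,.8655]); n1=np.array([np.sin(np.radians(FY))*.5,-np.cos(np.radians(FY))*.5,.866])
print('H dist to nest plane +6',(H-c2)@n2-0.006)
bk=(hsv[...,2]<60)&(L[...,1]>.12)&(L[...,1]<.16)&(np.abs(L[...,2])<.03); bk[:,:420]=0; bk[280:]=0
P=L[bk]; print('handle',np.percentile(P,[2,50,98],axis=0))
```

```text
plate top n(leaf) [ 0.01227933 -0.00685874  0.99990108] [-0.02907066  0.04956408  0.07884105] 0.0004360560021641219 tilt deg x,y [ 0.70355396 -0.39297672]
x far edge [0.0103058 0.013957 ] y [0.01146225 0.011993   0.09010493 0.09066917]
far edge slope deg 0.13122412751503545 x at mid -0.062386970889551835
L/R edges slope deg [-0.06422112 -0.14574532] y 0.011606861547794287 0.09044769297670434
rim 1048 [[-7.04102012e-02  6.00092539e-03 -1.49916340e-03]
 [-6.61284197e-02  1.15308931e-02  2.81851015e-05]
 [-6.34508582e-02  4.57506240e-02  9.09097773e-04]
 [-6.14471098e-02  8.85435315e-02  1.74443831e-03]
 [-6.13279520e-02  9.78443105e-02  2.52823825e-03]]
nest [-0.01730901  0.50194026  0.86472908] [ 0.54582608 -0.06527596  0.07958406] 0.00040467345508030876 11180 30.148216186692945
H dist to nest plane +6 -0.0007745195419364692
handle [[-0.01105844  0.13780895 -0.00243512]
 [ 0.01892157  0.14193512  0.00164332]
 [ 0.05086391  0.14813724  0.00335295]]
```

Run:
```python
from h import *
z=np.load('pics/w3.npz'); p,d,K,Rm,t=[z[k] for k in ['p','d','K','R','t']]
L=toleaf(cloud(d,K,Rm,t)); hsv=cv2.cvtColor(p,cv2.COLOR_RGB2HSV)
y=(hsv[...,0]>15)&(hsv[...,0]<35)&(hsv[...,1]>150)&(L[...,2]>-.001)&(L[...,2]<.004); y[:,400:]=0
for u in range(280,390,15):
    v=np.where(y[:,u])[0]; print(u,v[0],v[-1],np.round(L[v[0],u]*1000,1),np.round(L[v[-1],u]*1000,1))
cv2.imwrite('pics/w3z.png',cv2.resize(cv2.cvtColor(p[70:180,220:420],cv2.COLOR_RGB2BGR),None,fx=4,fy=4,interpolation=cv2.INTER_NEAREST))
o=st(); M=R.from_quat(o['tool_rot']).as_matrix(); 
for i in range(3): print(np.round(toleaf(H+M[:,i]),4))
```

```text
280 118 124 [-65.4  23.9   1.3] [-61.5  23.8   1.1]
295 118 124 [-65.4  34.1  -0.3] [-61.4  34.    0.2]
310 118 124 [-65.4  44.4   2.3] [-61.4  44.3   0.8]
325 118 124 [-65.4  54.7  -0. ] [-61.4  54.6   1.2]
340 118 124 [-65.4  65.    0.2] [-61.4  65.    0.5]
355 119 124 [-64.7  75.2   0.5] [-61.4  75.2   1.5]
370 118 124 [-65.3  85.4   1.3] [-61.4  85.5   1.5]
385 118 124 [-65.3  95.4   2.4] [-61.3  95.9   0.8]
t 5.43 eef [ 0.5629 -0.0499  0.2174] q [ 0.6731  0.6921  0.1785 -0.1897] F [-0.4  0.1 -4.5] w 0.0226 j [-0.28  0.53  0.12  1.34  0.5  -0.36]
[0.0031 1.     0.0035]
[ 1.     -0.003  -0.0078]
[-0.0078  0.0035 -1.    ]
```

View pics/w3z.png

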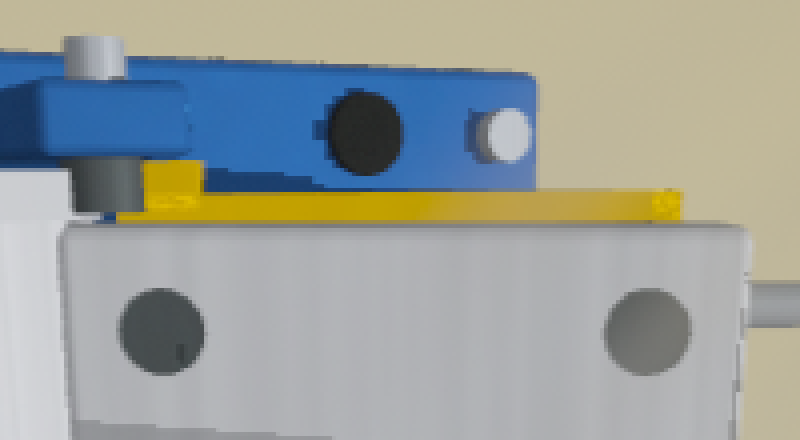

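Run:
```python
from h import *
z=np.load('pics/top0.npz'); p,d,K,Rm,t=[z[k] for k in ['p','d','K','R','t']]
C=-Rm.T@t
def ray(u,v,n,c):
    r=Rm.T@np.array([(u-K[0,2])/K[0,0],(v-K[1,2])/K[1,1],1]); return C+r*((c-C)@n)/(r@n)
f=np.radians(FY); ey=np.array([-np.sin(f),np.cos(f),0]); nl=-.5*ey+[0,0,.866]; nn=.5*ey+[0,0,.866]
def edge(a,lo,hi,th=None):  # subpixel crossing in 1d
    th=(a[0]+a[-1])/2 if th is None else th
    for i in range(len(a)-1):
        if (a[i]-th)*(a[i+1]-th)<=0 and a[i]!=a[i+1]: return lo+i+(a[i]-th)/(a[i]-a[i+1])
hsv=cv2.cvtColor(p,cv2.COLOR_RGB2HSV).astype(float)
sat=p[...,0].astype(float)-p[...,2]   # R-B : yellow high, blue negative
res=[]
for u in range(268,290,2):
    col=sat[:,u]
    a=edge(col[170:186],170,186,th=35); b=edge(col[225:242],225,242,th=35)
    A=toleaf(ray(u,a,nl,H)); B=toleaf(ray(u,b,nl,H)); res.append([A[0],B[0]]); 
    if u%6==4: print(u,col[172:184].astype(int),col[226:240].astype(int),a,b,np.round(A*1e3,1),np.round(B*1e3,1))
print('leaf',np.median(res,0),np.mean(res))
# handle ends
for r in [range(243,247)]:
    g=p[...,:].sum(-1).astype(float)[:,243:247].mean(1); print('handle prof',g[178:188].astype(int),g[220:234].astype(int))
    a=edge(g[176:190],176,190); b=edge(g[215:234],215,234); print(a,b,[toleaf(ray(245,v,nl,H+nl*.002))[0] for v in (a,b)])
# nest outer edges + window edges
g=p.sum(-1).astype(float)
res=[]
for u in range(302,328,2):
    col=sat[:,u]; 
    a=edge(col[168:186],168,186,-15); b=edge(col[222:240],222,240,-15)
    if a and b: res.append([ (ray(u,v,nn,H)-H)@[np.cos(f),np.sin(f),0] for v in (a,b)])
print('nest',np.round(res,4)[:20],np.mean(res))
res=[]
for u in range(309,317):
    col=sat[:,u]; a=edge(col[178:195],178,195,-15); b=edge(col[212:232],212,232,-15)
    if a and b: res.append([ (ray(u,v,nn,H-.006*nn)-H)@[np.cos(f),np.sin(f),0] for v in (a,b)])
print('win',np.mean(res,0) if res else 0,np.mean(res))
```

```text
268 [ 34  26   2 -28 -36  -9  40  74  83  84  89  92] [ 79  82  84  86  72  20 -36 -64 -66 -59 -54 -54 -60 -67] 171.0 230.71153846153845 [89.1 76.4  0. ] [-65.7  82.6   0. ]
274 [ 32  21 -11 -50 -68 -61 -22  33  69  83  92  93] [ 99 100  97  94  72  18 -38 -55 -47 -37 -31 -35 -45 -58] 179.05555555555554 230.6851851851852 [68.5 60.4  0. ] [-66.2  66.1   0. ]
280 [ 31  13 -22 -57 -70 -65 -33  22  64  81  89  94] [ 96  97  99  90  63  13 -38 -65 -74 -74 -75 -74 -74 -71] 170.0 230.56 [93.4 42.3  0. ] [-66.3  49.3   0. ]
286 [ 27   0 -38 -65 -72 -65 -34  19  63  82  90  95] [ 98 100  96  85  51   2 -41 -66 -71 -73 -74 -75 -73 -65] 170.0 230.3265306122449 [94.3 24.8  0. ] [-66.2  32.2   0. ]
leaf [ 0.09099359 -0.0663086 ] 0.01070042384301516
handle prof [349 350 348 349 344 315 241 161 121 119] [108 109 100  96 122 206 295 337 345 347 347 345 347 346]
183.89965986394557 225.26271186440678 [np.float64(0.05300057773251769), np.float64(-0.0505229648277443)]
nest [[ 0.0855 -0.0704]
 [ 0.0849 -0.0714]
 [ 0.0843 -0.0713]
 [ 0.0837 -0.0718]
 [ 0.0832 -0.0717]
 [ 0.0828 -0.0709]
 [ 0.0823 -0.0707]
 [ 0.0817 -0.0708]
 [ 0.0813 -0.0711]
 [ 0.0807 -0.0714]
 [ 0.08   -0.0715]
 [ 0.0794 -0.0713]
 [ 0.0788 -0.0707]] 0.005520028448996321
win [ 0.04996731 -0.04596657] 0.0020003701160389584
```

```bash
sed -i 's/^H=np.array.*/H=np.array([.5640,-.0116,.0548]); FY=1.65/' h.py
python3 - <<'E'
from h import *
o=st(); print(toleaf(o['eef_pos']))
rows(leafpt(.0018,.050,.100),tool(90+FY,30,FY),1,5)
E
```

```text
t 5.43 eef [ 0.5629 -0.0499  0.2174] q [ 0.6731  0.6921  0.1785 -0.1897] F [-0.4  0.1 -4.5] w 0.0226 j [-0.28  0.53  0.12  1.34  0.5  -0.36]
[-0.00219195  0.04821851  0.15992593]
rows 5 min 2 dworld [ 0.0031  0.0316 -0.051 ] rv [-0.45 -0.2  -0.17]
0.0003,0.0009,0.012,-0.09,-0.04,-0.03,1
0.0003,0.0009,0.012,-0.09,-0.04,-0.03,1
0.0003,0.0009,0.012,-0.09,-0.04,-0.03,1
0.0003,0.0008,0.012,-0.09,-0.04,-0.03,1
0.0003,0.0008,0.012,-0.09,-0.04,-0.03,1
```

Request:
drive_tool(steps=[0.0003,0.001,0.012,-0.1,-0.04,0,1,0.0003,0.001,0.012,-0.1,-0.04,0,1,0.0003,0.001,0.012,-0.1,-0.04,0,1,0.0003,0.001,0.012,-0.1,-0.04,0,1,0.0003,0.001,0.012,-0.1,-0.04,0,1,0,0,0,0,0,0,1,0,0,0,0,0,0,1])

```text
clock: 6.02
eef_pos: [0.5671, -0.0192, 0.1674]
tool_rot: [0.675, 0.691, 0.181, -0.185]
ft_force: [0.7, 0.7, -4.8]
grip_width: 0.0229
```

Run:
```python
from h import *
o=st(); print(toleaf(o['eef_pos']))
p,d,K,Rm,t=cam('wrist'); save('w4.png',p); np.savez('pics/w4.npz',p=p,d=d,K=K,R=Rm,t=t)
rows(leafpt(.0018,.050,.086),tool(90+FY,30,FY),1,5)
```

```text
t 6.02 eef [ 0.5671 -0.0192  0.1674] q [ 0.6747  0.6911  0.1812 -0.1851] F [ 0.7  0.7 -4.8] w 0.0229 j [-0.23  0.55  0.02  1.18  0.51 -0.29]
[0.00284717 0.04963706 0.10137078]
rows 5 min 1 dworld [-0.0019  0.0082 -0.0138] rv [ 0.26 -0.02 -0.2 ]
0,-0.0003,0.0032,0.05,-0,-0.04,1
0,-0.0003,0.0032,0.05,-0,-0.04,1
0,-0.0003,0.0032,0.05,-0,-0.04,1
0,-0.0003,0.0032,0.05,-0,-0.04,1
0,-0.0003,0.0032,0.05,-0,-0.04,1
```

View pics/w4.png

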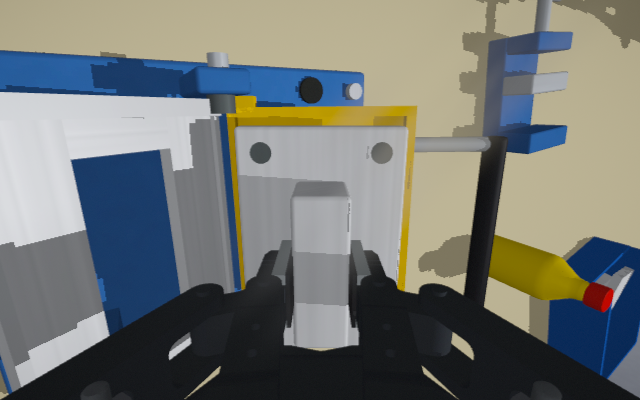

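Run:
```python
from h import *
z=np.load('pics/w4.npz'); p,d,K,Rm,t=[z[k] for k in ['p','d','K','R','t']]
L=toleaf(cloud(d,K,Rm,t)); 
for u in (270,330,390):
    print(u); [print(v,p[v,u],np.round(L[v,u]*1000,1)) for v in range(102,132,2)]
for v in (190,):
    for u in list(range(222,248,2))+list(range(396,422,2)): print(u,p[v,u],np.round(L[v,u]*1000,1))
```

```text
270
102 [ 31  65 114] [-71.   15.9 -59.7]
104 [ 25  60 105] [-69.7  15.8 -60. ]
106 [ 26  60 106] [-68.4  15.7 -60.4]
108 [189 155   0] [-66.5  24.9   0.8]
110 [189 155   0] [-65.5  25.    1.6]
112 [188 155   0] [-64.5  24.8   0.5]
114 [189 155   0] [-63.6  24.9   1.8]
116 [159 127   0] [-62.6  24.8   1.2]
118 [158 127   0] [-61.5  23.9  -4.3]
120 [158 127   0] [-60.4  23.8  -4.7]
122 [158 127   0] [-59.4  23.7  -4.7]
124 [157 126   0] [-58.4  23.6  -5.2]
126 [121 121 121] [-58.4  27.6  20.9]
128 [161 163 166] [-57.6  27.7  22.2]
130 [173 175 178] [-56.6  27.5  20.9]
330
102 [ 52 108 174] [-71.5  57.6 -83.4]
104 [ 54 109 175] [-70.1  57.7 -84.8]
106 [126 132 116] [-67.4  55.4   0.3]
108 [186 153   0] [-66.4  55.3   2.2]
110 [185 153   0] [-65.4  55.4   1.1]
112 [185 153   0] [-64.4  55.4   1.3]
114 [185 152   0] [-63.4  55.4   0.1]
116 [187 154   0] [-62.5  55.4   1. ]
118 [190 156   0] [-61.4  55.5  -4.1]
120 [189 157  14] [-60.3  55.6  -5.3]
122 [188 156  25] [-59.3  55.6  -5. ]
124 [187 156  32] [-58.3  55.6  -4.7]
126 [126 125 124] [-58.3  54.9  20.7]
128 [157 159 161] [-57.5  54
[... 930 characters left out ...]
]
238 [137 123  87] [-28.5  10.8  20.6]
240 [137 139 142] [-28.7  12.   21.7]
242 [143 144 148] [-29.2  13.4  23.4]
244 [142 143 147] [-28.8  14.   21.8]
246 [141 144 146] [-28.7  14.9  21.5]
396 [176 177 177] [-28.6  86.4  22. ]
398 [175 176 177] [-28.8  87.1  22.9]
400 [175 175 175] [-28.5  88.4  21.7]
402 [187 188 189] [-28.3  89.6  20.9]
404 [187 167 118] [-23.1  96.2  -0.6]
406 [184 158  78] [-23.5  96.9   0.9]
408 [185 158  77] [-23.4  98.    0.8]
410 [185 158  77] [-23.3  99.2   0.2]
412 [187 177 146] [  11.9  142.3 -145.2]
414 [187 179 151] [  12.   144.5 -145.6]
416 [187 179 151] [  12.6  147.2 -148.1]
418 [187 179 151] [  12.8  149.5 -148.7]
420 [187 179 151] [  13.3  152.2 -150.8]
```

The plate is over the pocket: -x rim inner face at row 117 (x=-62.3 mm), plate edge at row 126 (x=-58.6 mm), with a margin on both y sides. That puts it within 1 mm in x, about 50 mm in y and 14.5 mm above the floor. Descending gently.

Request:
drive_tool(steps=[0,-0.0007,0.003,0.2,0,-0.1,1,0,0,0.003,0,0,0,1,0,0,0.003,0,0,0,1,0,0,0.002,0,0,0,1,0,0,0.001,0,0,0,1,0,0,0,0,0,0,1])

```text
clock: 6.57
eef_pos: [0.5668, -0.0126, 0.1574]
tool_rot: [0.673, 0.692, 0.181, -0.186]
ft_force: [-0.6, -0.9, -3.8]
grip_width: 0.0229
```

Run:
```python
from h import *
o=st(); print(toleaf(o['eef_pos']), 'F leaf',toleaf(H+o['ft_force']))
M=R.from_quat(o['tool_rot']).as_matrix(); print(np.round(toleaf(H+M[:,2]),4),np.round(toleaf(H+M[:,0]),4))
```

```text
t 6.57 eef [ 0.5668 -0.0126  0.1574] q [ 0.6735  0.6922  0.1809 -0.1858] F [-0.6 -0.9 -3.8] w 0.0229 j [-0.22  0.56  0.    1.15  0.51 -0.29]
[0.00276703 0.05035751 0.08938193] F leaf [-0.65078967 -2.67896184 -2.89140154]
[ 8.0e-04  1.1e-03 -1.0e+00] [0.0012 1.     0.0011]
```

Request:
drive_tool(steps=[0,-0.0005,0.001,0,0,0,1,0,0,0.001,0,0,0,1,0,0,0.001,0,0,0,1,0,0,0.0005,0,0,0,1,0,0,0,0,0,0,1])

```text
clock: 6.98
eef_pos: [0.5665, -0.0111, 0.1547]
tool_rot: [0.674, 0.692, 0.181, -0.186]
ft_force: [-0.1, -0.2, -3.5]
grip_width: 0.0227
```

```bash
cat >> h.py <<'E'
def chk():
    o=st(); print('leaf',np.round(toleaf(o['eef_pos'])*1000,2), 'F leaf',np.round(toleaf(H+o['ft_force']),1),'T',np.round(o['ft_torque'],2))
E
python3 -c "
from h import *
chk()"
```

```text
t 6.98 eef [ 0.5665 -0.0111  0.1547] q [ 0.6735  0.6922  0.181  -0.1855] F [-0.1 -0.2 -3.5] w 0.0227 j [-0.22  0.56 -0.    1.14  0.51 -0.28]
leaf [ 2.48 50.36 86.3 ] F leaf [-0.1 -1.9 -2.9] T [-0.98  0.09  0.06]
```

Request:
drive_tool(steps=[0,-0.0005,0.001,0,0,0,1,0,0,0.001,0,0,0,1,0,0,0.0005,0,0,0,1,0,0,0,0,0,0,1])

```text
clock: 7.32
eef_pos: [0.5664, -0.0108, 0.1546]
tool_rot: [0.674, 0.692, 0.182, -0.184]
ft_force: [-3.2, -6.3, 7.9]
grip_width: 0.0229
```

```bash
python3 -c "
from h import *
chk()"
```

```text
t 7.32 eef [ 0.5664 -0.0108  0.1546] q [ 0.6739  0.692   0.1816 -0.1843] F [-3.2 -6.3  7.9] w 0.0229 j [-0.22  0.56 -0.01  1.14  0.51 -0.28]
leaf [ 2.39 50.52 86.12] F leaf [-3.4 -1.4  9.9] T [-0.89  0.8   0.49]
```

Request:
drive_tool(steps=[-0.001,0,-0.0003,0,0,0,1,-0.001,0,0,0,0,0,1,-0.001,0,0,0,0,0,1,0,0,0,0,0,0,1])

```text
clock: 7.65
eef_pos: [0.567, -0.0126, 0.1537]
tool_rot: [0.673, 0.692, 0.183, -0.185]
ft_force: [-1.2, -0.3, 7.1]
grip_width: 0.0228
```

```bash
python3 -c "
from h import *
chk()"
```

```text
t 7.65 eef [ 0.567  -0.0126  0.1537] q [ 0.6734  0.6921  0.183  -0.1847] F [-1.2 -0.3  7.1] w 0.0228 j [-0.22  0.56 -0.01  1.14  0.51 -0.29]
leaf [ 3.   48.55 86.17] F leaf [-1.2  3.3  6.3] T [-0.31  0.5   0.2 ]
```

Request:
drive_tool(steps=[-0.001,0,0,0,0,0,1,-0.001,0,0,0,0,0,1,-0.0005,0,0,0,0,0,1,0,0,0,0,0,0,1])

```text
clock: 7.98
eef_pos: [0.5674, -0.0146, 0.1525]
tool_rot: [0.673, 0.692, 0.183, -0.184]
ft_force: [-0.4, -1.8, 6.8]
grip_width: 0.0226
```

```bash
python3 -c "
from h import *
chk()"
```

```text
t 7.98 eef [ 0.5674 -0.0146  0.1525] q [ 0.6732  0.6922  0.1833 -0.1844] F [-0.4 -1.8  6.8] w 0.0226 j [-0.23  0.57 -0.    1.14  0.51 -0.29]
leaf [ 3.36 46.15 86.18] F leaf [-0.5  1.9  6.8] T [-0.28  0.35  0.16]
```

Request:
drive_tool(steps=[-0.001,-0.0005,0,0,0,0,1,-0.001,-0.0005,0,0,0,0,1,0,0,0,0,0,0,1])

```text
clock: 8.23
eef_pos: [0.5672, -0.0152, 0.1524]
tool_rot: [0.672, 0.692, 0.185, -0.185]
ft_force: [1.7, 2.3, 8.3]
grip_width: 0.0228
```

```bash
python3 -c "
from h import *
chk()"
```

```text
t 8.23 eef [ 0.5672 -0.0152  0.1524] q [ 0.6725  0.6924  0.1851 -0.1848] F [1.7 2.3 8.3] w 0.0228 j [-0.23  0.57 -0.01  1.14  0.51 -0.29]
leaf [ 3.06 45.58 86.35] F leaf [1.8 6.1 6. ] T [0.71 0.13 0.13]
```

Request:
drive_tool(steps=[-0.001,0,0,0,0,0,1,0,0,0,0,0,0,1])

```text
clock: 8.4
eef_pos: [0.5672, -0.0154, 0.1523]
tool_rot: [0.672, 0.692, 0.186, -0.185]
ft_force: [0.8, 4.2, 10.3]
grip_width: 0.0231
```

Run:
```python
from h import *
chk()
p,d,K,Rm,t=cam('wrist'); save('w5.png',p); np.savez('pics/w5.npz',p=p,d=d,K=K,R=Rm,t=t)
L=toleaf(cloud(d,K,Rm,t)) 
q=np.vstack([L[165:230,245:285].reshape(-1,3),L[165:230,360:395].reshape(-1,3)]); n,c,s,k=plane(q); print('plate top',n,c,s)
for u in (260,330,390):
    print(u,[(v,p[v,u].tolist(),np.round(L[v,u]*1000,1).tolist()) for v in range(106,134,3)])
for u in list(range(222,250,2))+list(range(396,424,2)): print(u,p[190,u],np.round(L[190,u]*1000,1))
```

```text
t 8.4 eef [ 0.5672 -0.0154  0.1523] q [ 0.6722  0.6923  0.1857 -0.1853] F [ 0.8  4.2 10.3] w 0.0231 j [-0.23  0.57 -0.01  1.14  0.51 -0.3 ]
leaf [ 3.06 45.37 86.42] F leaf [0.9 8.8 6.8] T [1.17 0.16 0.25]
plate top [ 0.00323679 -0.00692889  0.99997076] [-0.0244585   0.04482659  0.00701085] 0.00043657541904837524
260 [(106, [191, 157, 0], [-66.4, 18.4, -0.1]), (109, [190, 157, 0], [-65.1, 18.7, 1.9]), (112, [191, 156, 0], [-63.8, 18.4, 0.7]), (115, [190, 156, 0], [-62.4, 18.3, 0.5]), (118, [195, 160, 0], [-60.9, 17.4, -4.2]), (121, [164, 132, 0], [-59.5, 17.2, -5.0]), (124, [160, 129, 0], [-58.1, 17.3, -4.3]), (127, [157, 159, 162], [-57.3, 19.1, 6.3]), (130, [175, 176, 180], [-55.9, 19.0, 6.4]), (133, [176, 177, 181], [-54.6, 19.0, 6.9])]
330 [(106, [189, 154, 0], [-66.6, 50.8, 0.6]), (109, [188, 155, 0], [-65.2, 50.9, 0.3]), (112, [188, 155, 0], [-63.9, 50.8, 1.4]), (115, [188, 155, 0], [-62.5, 50.9, -0.5]), (118, [190, 158, 0], [-61.0, 51.1, -4.9]), (121, [169, 138, 33], [-59.6, 51.1, -5.2]), (124, [158, 130, 45], [-58.2, 51.1, -4.3]), (127, [155, 156, 159], [-57.4, 50.7, 6.8]), (1
[... 888 characters left out ...]
8.1   8.3   7.1]
242 [144 145 149] [-27.9   9.1   6.5]
244 [143 144 148] [-28.1  10.3   7.3]
246 [143 144 147] [-27.9  11.    6.4]
248 [142 143 146] [-27.9  11.9   6.2]
396 [176 176 177] [-28.3  82.4   7.6]
398 [176 176 177] [-28.5  83.2   8.1]
400 [175 175 176] [-28.4  84.3   7.6]
402 [186 186 187] [-28.1  85.5   6.5]
404 [174 161 139] [-25.2  89.7  -5.3]
406 [160 138  77] [-25.4  90.6  -4.7]
408 [161 137  76] [-25.2  91.8  -5.5]
410 [160 137  76] [-25.4  92.6  -4.7]
412 [159 137  75] [-25.5  93.5  -4.3]
414 [136 118  78] [-25.4  94.7  -4.6]
416 [128 112  78] [-26.3  94.6  -1. ]
418 [179 151  68] [-26.7  95.1   0.6]
420 [186 158  66] [-26.7  96.1   0.7]
422 [186 157  63] [-26.6  97.2   0.2]
```

View pics/w5.png

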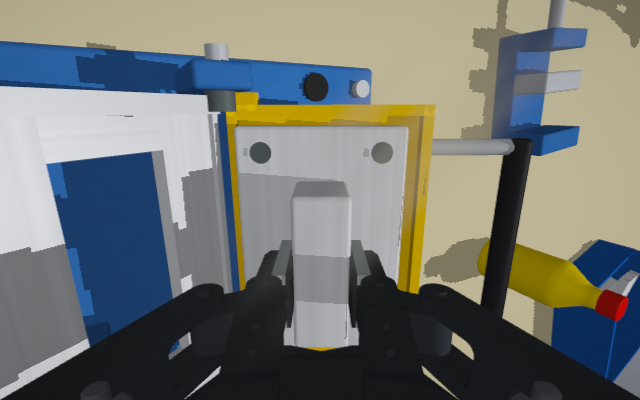

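The plate now lies in the pocket. Its left edge at column 238 sits against the ledge (y≈7 mm), and a 9 mm gap shows at the outer rim (columns 404–414). Its top is level at 7 mm. I'll check the tool tilt and fine-trim before letting go.

Run:
```python
from h import *
chk(); o=bot.get_obs(); M=R.from_quat(o['tool_rot']).as_matrix(); print(np.round(toleaf(H+M[:,2]),4),np.round(toleaf(H+M[:,0]),4))
rows(o['eef_pos'],tool(90+FY,30,FY),1,1)
```

```text
t 8.45 eef [ 0.5672 -0.0154  0.1523] q [ 0.6722  0.6924  0.1857 -0.1853] F [ 1.   4.7 10.2] w 0.0226 j [-0.23  0.57 -0.01  1.14  0.51 -0.29]
leaf [ 3.08 45.4  86.42] F leaf [1.1 9.1 6.5] T [1.11 0.18 0.15]
[ 0.0076  0.0071 -0.9999] [-0.0029  1.      0.0071]
rows 1 min 1 dworld [0. 0. 0.] rv [ 0.44 -0.41  0.17]
0,0,0,0.44,-0.41,0.17,1
```

Request:
drive_tool(steps=[0,-0.0005,0.0005,0.2,-0.4,0.1,1,0,-0.0005,0.0003,0.2,-0.2,0,1,0,0,0,0,0,0,1])

```text
clock: 8.7
eef_pos: [0.5674, -0.0146, 0.1525]
tool_rot: [0.673, 0.694, 0.181, -0.183]
ft_force: [3.3, 5.9, 10.5]
grip_width: 0.0229
```

Run:
```python
from h import *
chk(); o=bot.get_obs(); M=R.from_quat(o['tool_rot']).as_matrix(); print(np.round(toleaf(H+M[:,2]),4),np.round(toleaf(H+M[:,0]),4))
p,d,K,Rm,t=cam('wrist'); save('w6.png',p)
L=toleaf(cloud(d,K,Rm,t)) 
q=np.vstack([L[165:230,245:285].reshape(-1,3),L[165:230,360:395].reshape(-1,3)]); n,c,s,k=plane(q); print('plate top',n,c,s)
for u in (300,): print(u,[(v,p[v,u].tolist(),np.round(L[v,u]*1000,1).tolist()) for v in range(113,130,1)])
```

```text
t 8.7 eef [ 0.5674 -0.0146  0.1525] q [ 0.6725  0.6938  0.181  -0.1833] F [ 3.3  5.9 10.5] w 0.0229 j [-0.22  0.57 -0.    1.14  0.5  -0.29]
leaf [ 3.28 46.14 86.13] F leaf [ 3.5 10.2  6.2] T [ 1.65 -0.34 -0.03]
[ 0.0033 -0.0026 -1.    ] [-0.0033  1.     -0.0026]
plate top [0.00214588 0.0011774  0.999997  ] [-0.02444938  0.04472035  0.00674919] 0.0004051821848108104
300 [(113, [189, 154, 0], [-63.5, 36.9, 1.6]), (114, [188, 154, 0], [-63.1, 36.8, 0.2]), (115, [189, 154, 0], [-62.6, 36.8, 0.7]), (116, [190, 156, 0], [-62.1, 36.5, -4.4]), (117, [190, 156, 0], [-61.6, 36.4, -4.8]), (118, [190, 156, 0], [-61.2, 36.4, -4.8]), (119, [190, 155, 0], [-60.7, 36.4, -4.6]), (120, [190, 156, 0], [-60.2, 36.4, -4.7]), (121, [160, 128, 0], [-59.7, 36.3, -5.8]), (122, [156, 125, 0], [-59.3, 36.4, -4.1]), (123, [157, 126, 0], [-58.8, 36.3, -5.9]), (124, [157, 126, 0], [-58.3, 36.4, -4.7]), (125, [122, 113, 85], [-58.0, 36.6, -1.1]), (126, [123, 124, 126], [-57.8, 36.9, 3.7]), (127, [152, 154, 157], [-57.5, 37.1, 6.7]), (128, [159, 161, 164], [-57.0, 37.1, 6.5]), (129, [165, 167, 170], [-56.6, 37.1, 6.7])]
```

Request:
drive_tool(steps=[0,-0.001,0,0,0,0,1,0,-0.001,0,0,0,0,1,0,0,0,0,0,0,1])

```text
clock: 9.0
eef_pos: [0.5668, -0.0147, 0.1526]
tool_rot: [0.672, 0.694, 0.182, -0.182]
ft_force: [6.6, 6.2, 8.2]
grip_width: 0.0229
```

Run:
```python
from h import *
chk(); o=bot.get_obs(); M=R.from_quat(o['tool_rot']).as_matrix(); print(np.round(toleaf(H+M[:,2]),4),np.round(toleaf(H+M[:,0]),4))
p,d,K,Rm,t=cam('wrist'); save('w7.png',p)
L=toleaf(cloud(d,K,Rm,t)) 
q=np.vstack([L[165:230,245:285].reshape(-1,3),L[165:230,360:395].reshape(-1,3)]); n,c,s,k=plane(q); print('plate top',n,c,s)
for u in (300,): print(u,[(v,p[v,u].tolist(),np.round(L[v,u]*1000,1).tolist()) for v in range(113,130,2)])
for u in list(range(230,246,2)): print(u,p[190,u],np.round(L[190,u]*1000,1))
```

```text
t 9.0 eef [ 0.5668 -0.0147  0.1526] q [ 0.6722  0.6941  0.1823 -0.1821] F [6.6 6.2 8.2] w 0.0229 j [-0.22  0.56 -0.01  1.14  0.5  -0.29]
leaf [ 2.7  46.13 86.27] F leaf [6.8 9.3 4.1] T [ 1.64 -1.12 -0.6 ]
[ 0.0066 -0.0024 -1.    ] [-0.005   1.     -0.0024]
plate top [0.00262408 0.00124132 0.99999579] [-0.02500868  0.04470726  0.00684325] 0.00043765599185991734
300 [(113, [189, 154, 0], [-63.8, 36.8, 2.0]), (115, [189, 154, 0], [-62.9, 36.7, 1.4]), (117, [190, 157, 0], [-61.9, 36.3, -4.1]), (119, [190, 156, 0], [-61.0, 36.3, -4.4]), (121, [159, 128, 0], [-60.0, 36.3, -5.1]), (123, [157, 126, 0], [-59.1, 36.2, -5.1]), (125, [123, 113, 84], [-58.3, 36.6, -0.0]), (127, [152, 154, 157], [-57.7, 36.9, 5.6]), (129, [164, 167, 169], [-56.9, 37.0, 6.5])]
230 [ 27  61 106] [-15.3 -12.  -45.5]
232 [86 86 77] [-27.    2.7   1.5]
234 [155 124   0] [-26.9   3.7   1.4]
236 [155 124   0] [-27.1   4.9   2.1]
238 [136 120  81] [-28.    6.7   5.5]
240 [137 138 142] [-27.9   7.6   5.2]
242 [144 145 148] [-28.2   8.9   6.2]
244 [142 144 147] [-28.4  10.1   7.2]
```

The plate is flat to 0.15°, against the ledge with 9 N still on it, and within about 1.2 mm in x. Releasing: I'll relieve the side load, open part way and back straight out.

Request:
drive_tool(steps=[0,0.0012,0,0,0,0,1,0,0,0,0,0,0,0.2,0,0,0,0,0,0,-0.1,0,0,0,0,0,0,-0.1,0,0,0,0,0,0,-0.1,0,0,-0.005,0,0,0,-0.1,0,0,-0.01,0,0,0,-0.1,0,0,-0.02,0,0,0,-0.1])

```text
clock: 9.72
eef_pos: [0.5625, -0.0336, 0.1766]
tool_rot: [0.674, 0.693, 0.174, -0.187]
ft_force: [0.6, 0.1, -0.5]
grip_width: 0.047
```

Request:
drive_tool(steps=[0,0,-0.03,0,0,0,-0.1,0,0,-0.03,0,0,0,-0.1,0,0,-0.03,0,0,0,-0.1,0,0,-0.01,0,0,0,-0.1])

```text
clock: 10.05
eef_pos: [0.5672, -0.0857, 0.2696]
tool_rot: [0.675, 0.693, 0.177, -0.182]
ft_force: [-0.0, 0.8, 0.4]
grip_width: 0.0467
```

Run:
```python
from h import *
chk()
p,d,K,Rm,t=cam('wrist'); save('w8.png',p); np.savez('pics/w8.npz',p=p,d=d,K=K,R=Rm,t=t)
L=toleaf(cloud(d,K,Rm,t)); 
m=(L[...,2]>0.002)&(L[...,2]<0.011)&(L[...,1]>0.0)&(L[...,1]<.1)&(np.abs(L[...,0])<.09)&(cv2.cvtColor(p,cv2.COLOR_RGB2HSV)[...,1]<70)
P=L[m]; print(len(P),cv2.minAreaRect(P[:,:2].astype(np.float32)*1000), plane(P))
```

```text
t 10.05 eef [ 0.5672 -0.0857  0.2696] q [ 0.6749  0.6931  0.1765 -0.1816] F [-0.   0.8  0.4] w 0.0467 j [-0.34  0.52  0.24  1.49  0.48 -0.41]
leaf [  1.02  43.17 223.07] F leaf [ 0.   0.9 -0. ] T [-0.48 -0.05  0.03]
8852 ((0.1612548828125, 43.36655807495117), (86.70637512207031, 179.449951171875), 89.99380493164062) (array([2.44672051e-03, 8.49496591e-04, 9.99996646e-01]), array([-0.00372815,  0.04609433,  0.00669801]), np.float64(0.0004996349020139054), 7287)
```

View pics/w8.png

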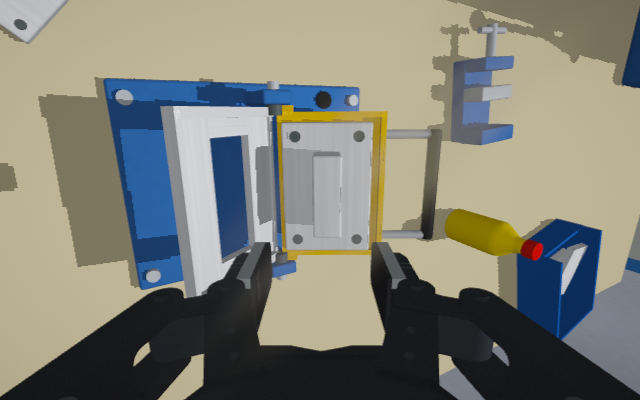

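The casting sits in the pocket (plate at columns 283–373, rows 123–249) inside the yellow rims, with the handle bar at column 432. Moving over the handle now.

Run:
```python
from h import *
print(bot.tip_reach)
z=np.load('pics/w8.npz'); p,d,K,Rm,t=[z[k] for k in ['p','d','K','R','t']]
X=cloud(d,K,Rm,t); L=toleaf(X)
bk=(p.sum(-1)<130)&(L[...,1]>.12)&(L[...,1]<.17)&(np.abs(L[...,2])<.03)
bk[:,:415]=0; P=L[bk]; print('handle leaf',len(P),np.percentile(P,[2,50,98],axis=0), np.percentile(X[bk],[2,50,98],axis=0))
g=leafpt(0,.143,-.004); print(g)
rows([g[0],g[1],g[2]+.054+.05],tool(90+FY),0.3)
```

```text
0.0726
handle leaf 198 [[ 0.02906854  0.13813601 -0.00123826]
 [ 0.0399925   0.14209003  0.00179737]
 [ 0.05030194  0.14790112  0.00330664]] [[0.5895093  0.10913768 0.12284345]
 [0.60046949 0.11149298 0.1276883 ]
 [0.61071537 0.11732138 0.1300472 ]]
[0.56037652 0.11418945 0.1228359 ]
rows 6 min 6 dworld [-0.0071  0.2002 -0.043 ] rv [  0.07 -29.32  -0.13]
0.0256,-0.0003,0.0226,0.01,-4.89,-0.02,0.3
0.0274,-0.0003,0.0203,0.01,-4.89,-0.02,0.3
0.0291,-0.0003,0.0179,0.01,-4.89,-0.02,0.3
0.0305,-0.0003,0.0154,0.01,-4.89,-0.02,0.3
0.0317,-0.0003,0.0127,0.01,-4.89,-0.02,0.3
0.0326,-0.0002,0.01,0.01,-4.89,-0.02,0.3
```

Request:
drive_tool(steps=[0.0256,0,0.0226,0,-4.89,0,0.3,0.0274,0,0.0203,0,-4.89,0,0.3,0.0291,0,0.0179,0,-4.89,0,0.3,0.0305,0,0.0154,0,-4.89,0,0.3,0.0317,0,0.0127,0,-4.89,0,0.3,0.0326,0,0.01,0,-4.89,0,0.3,0,0,0,0,0,0,0.3,0,0,0,0,0,0,0.3])

```text
clock: 10.77
eef_pos: [0.5585, 0.1206, 0.2214]
tool_rot: [0.694, 0.72, -0.003, -0.004]
ft_force: [-0.6, 0.1, -0.1]
grip_width: 0.0298
```

Run:
```python
from h import *
chk()
p,d,K,Rm,t=cam('wrist'); save('w9.png',p); 
chk(); g=leafpt(0,.143,-.004)
rows([g[0],g[1],g[2]+.056],tool(90+FY),0.3,4)
```

```text
t 10.77 eef [0.5585 0.1206 0.2214] q [ 0.6942  0.7198 -0.0025 -0.0038] F [-0.6  0.1 -0.1] w 0.0298 j [0.21 0.43 0.06 1.21 0.   0.18]
leaf [ -1.73 197.93  78.12] F leaf [-0.6  0.1 -0.2] T [-0.07 -0.04 -0.02]
t 10.82 eef [0.559  0.1185 0.2218] q [ 0.6955  0.7185 -0.0024 -0.0036] F [-0.2 -1.3  0. ] w 0.0295 j [0.21 0.43 0.06 1.21 0.   0.18]
leaf [ -1.29 196.25  79.54] F leaf [-0.2 -1.1  0.7] T [-0.04  0.01 -0.02]
rows 4 min 2 dworld [ 0.0014 -0.0043 -0.043 ] rv [-0.48 -0.11  0.21]
-0.0011,0.0004,0.0107,-0.12,-0.03,0.05,0.3
-0.0011,0.0004,0.0107,-0.12,-0.03,0.05,0.3
-0.0011,0.0004,0.0107,-0.12,-0.03,0.05,0.3
-0.0011,0.0003,0.0107,-0.12,-0.03,0.05,0.3
```

View pics/w9.png

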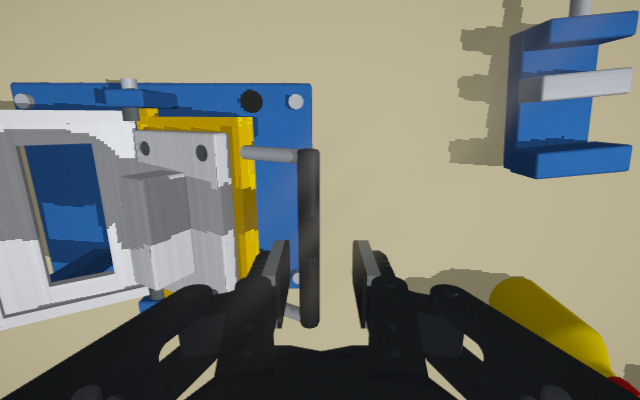

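The bar is between the open jaws, at column 309 against jaw centre 320, which is 4–5 mm off in -y as computed. Correcting and descending.

Request:
drive_tool(steps=[-0.0025,0.0005,0.008,-0.2,0,0.1,0.3,-0.002,0.0005,0.011,-0.2,0,0.1,0.3,0,0,0.012,0,0,0,0.3,0,0,0.011,0,0,0,0.3,0,0,0,0,0,0,0.3])

```text
clock: 11.23
eef_pos: [0.5597, 0.1093, 0.1779]
tool_rot: [0.7, 0.714, -0.001, -0.002]
ft_force: [-0.7, -0.6, 0.5]
grip_width: 0.0296
```

Request:
drive_tool(steps=[0,0,0,0,0,0,0.6,0,0,0,0,0,0,1,0,0,0,0,0,0,1,0,0,0,0,0,0,1])

```text
clock: 11.57
eef_pos: [0.5605, 0.113, 0.1813]
tool_rot: [0.698, 0.716, 0.002, -0.002]
ft_force: [-3.3, 3.6, -1.5]
grip_width: 0.0096
```

Run:
```python
from h import *
chk()
p,d,K,Rm,t=cam('wrist'); save('w10.png',p); chk()
```

```text
t 11.57 eef [0.5605 0.113  0.1813] q [ 0.6981  0.716   0.002  -0.0023] F [-3.3  3.6 -1.5] w 0.0096 j [ 0.2   0.46 -0.01  1.1   0.01  0.17]
leaf [7.0000e-02 1.7123e+02 4.7200e+01] F leaf [-3.2  2.4 -3.2] T [0.98 0.48 0.11]
t 11.62 eef [0.5605 0.1131 0.1813] q [ 0.6981  0.716   0.0019 -0.0023] F [-2.6  3.8 -0.9] w 0.0099 j [ 0.2   0.46 -0.01  1.1   0.01  0.17]
leaf [9.0000e-02 1.7125e+02 4.7210e+01] F leaf [-2.5  2.9 -2.7] T [0.94 0.48 0.16]
```

View pics/w10.png

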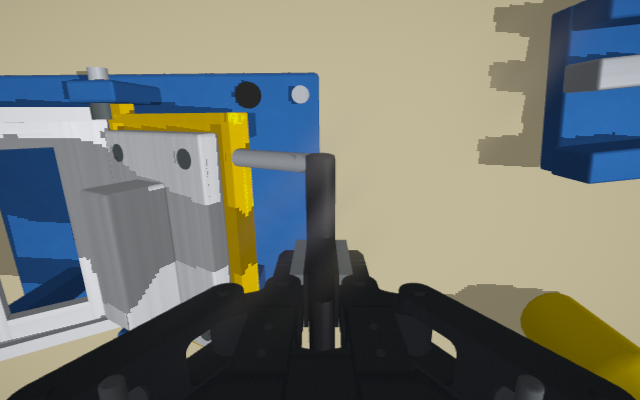

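The bar is pinched at 9.7 mm, at columns 310–335. Swinging the leaf on an arc about the hinge at under 1 rad/s.

```bash
cat >> h.py <<'E'
def phi(o=None,off=.0585):
    o=o or bot.get_obs(); f=np.radians(FY); ey=np.array([-np.sin(f),np.cos(f),0]); e=np.array(o['eef_pos'])-H; return (e@ey)*1000,(e[2]-off)*1000
def arc(dphi,n,r=143.06,off=.0585,g=1,pend=None):
    y,z=phi(off=off); ph=np.degrees(np.arctan2(z,y)); print('phi',ph,'theta',np.radians(ph-28.4),'r',np.hypot(y,z))
    o=bot.get_obs(); rv=(R.from_quat(o['tool_rot']).inv()*tool(90+FY)).as_rotvec(degrees=True); print('roterr',np.round(rv,2),'xleaf',toleaf(o['eef_pos'])[0])
    py,pz=r*np.cos(np.radians(ph)),r*np.sin(np.radians(ph))
    for i in range(1,n+1):
        a=np.radians(ph+dphi*i); ny,nz=r*np.cos(a),r*np.sin(a)
        print(f'{(ny-py)/1000:.4f},0,{-(nz-pz)/1000:.4f}',round(np.degrees(a),1)); py,pz=ny,nz
E
python3 -c "
from h import *
arc(4.5,14)"
```

```text
phi 28.606169735724375 theta 0.003598340706356948 r 142.04321482868997
roterr [-0.02 -0.34 -0.19] xleaf 8.522714556761292e-05
-0.0058,0,-0.0096 33.1
-0.0065,0,-0.0092 37.6
-0.0072,0,-0.0086 42.1
-0.0079,0,-0.0080 46.6
-0.0085,0,-0.0074 51.1
-0.0090,0,-0.0067 55.6
-0.0095,0,-0.0060 60.1
-0.0100,0,-0.0052 64.6
-0.0103,0,-0.0044 69.1
-0.0106,0,-0.0036 73.6
-0.0109,0,-0.0027 78.1
-0.0111,0,-0.0019 82.6
-0.0112,0,-0.0010 87.1
-0.0112,0,-0.0001 91.6
```

Request:
drive_tool(steps=[-0.003,0,-0.005,0,0,0,1,-0.0058,0,-0.0096,0,0,0,1,-0.0065,0,-0.0092,0,0,0,1,-0.0072,0,-0.0086,0,0,0,1,-0.0079,0,-0.008,0,0,0,1])

```text
clock: 12.03
eef_pos: [0.5615, 0.0816, 0.2222]
tool_rot: [0.698, 0.716, 0.001, -0.001]
ft_force: [-1.0, 1.6, -4.5]
grip_width: 0.0097
```

```bash
python3 -c "
from h import *
chk();arc(4.5,10)"
```

```text
t 12.03 eef [0.5615 0.0816 0.2222] q [ 0.698   0.7161  0.0013 -0.001 ] F [-1.   1.6 -4.5] w 0.0097 j [0.14 0.42 0.04 1.19 0.   0.12]
leaf [  0.18 164.4   98.34] F leaf [-0.9 -0.8 -4.7] T [0.89 0.15 0.1 ]
phi 49.430417658542225 theta 0.36705003121111845 r 143.3088929016671
roterr [ 0.03 -0.19 -0.19] xleaf 0.00018366871778814116
-0.0088,0,-0.0070 53.9
-0.0093,0,-0.0063 58.4
-0.0098,0,-0.0055 62.9
-0.0102,0,-0.0047 67.4
-0.0105,0,-0.0039 71.9
-0.0108,0,-0.0031 76.4
-0.0110,0,-0.0022 80.9
-0.0112,0,-0.0013 85.4
-0.0112,0,-0.0005 89.9
-0.0112,0,0.0004 94.4
```

Request:
drive_tool(steps=[-0.0088,0,-0.007,0,0,0,1,-0.0093,0,-0.0063,0,0,0,1,-0.0098,0,-0.0055,0,0,0,1,-0.0102,0,-0.0047,0,0,0,1,-0.0105,0,-0.0039,0,0,0,1,-0.0108,0,-0.0031,0,0,0,1,-0.011,0,-0.0022,0,0,0,1])

```text
clock: 12.62
eef_pos: [0.5637, 0.0114, 0.2576]
tool_rot: [0.698, 0.716, 0.003, 0.0]
ft_force: [0.6, -0.3, -7.7]
grip_width: 0.0094
```

```bash
python3 -c "
from h import *
chk();arc(4.5,10)"
```

```text
t 12.62 eef [0.5637 0.0114 0.2576] q [6.979e-01 7.162e-01 3.400e-03 1.000e-04] F [ 0.6 -0.3 -7.7] w 0.0094 j [ 0.02  0.39  0.09  1.27  0.   -0.01]
leaf [  0.36 121.36 164.14] F leaf [ 0.6 -4.1 -6.5] T [0.07 0.01 0.07]
phi 80.93188626842566 theta 0.9168543776672254 r 146.15662013567862
roterr [ 0.28 -0.26 -0.17] xleaf 0.000357989907957469
-0.0112,0,-0.0013 85.4
-0.0112,0,-0.0005 89.9
-0.0112,0,0.0004 94.4
-0.0112,0,0.0013 98.9
-0.0110,0,0.0022 103.4
-0.0108,0,0.0030 107.9
-0.0105,0,0.0039 112.4
-0.0102,0,0.0047 116.9
-0.0098,0,0.0055 121.4
-0.0093,0,0.0062 125.9
```

Request:
drive_tool(steps=[-0.0112,0,-0.001,0,0,0,1,-0.0112,0,0,0,0,0,1,-0.0112,0,0.0009,0,0,0,1,-0.0112,0,0.0018,0,0,0,1,-0.011,0,0.0026,0,0,0,1,-0.0108,0,0.0034,0,0,0,1])

```text
clock: 13.12
eef_pos: [0.5659, -0.057, 0.2493]
tool_rot: [0.699, 0.716, 0.002, 0.002]
ft_force: [0.9, 0.4, 2.3]
grip_width: 0.0091
```

Run:
```python
from h import *
chk();arc(4.0,10)
p,d,K,Rm,t=cam('scene'); save('s11.png',p[130:330,200:440]);p,d,K,Rm,t=cam('wrist'); save('w11.png',p)
chk()
```

```text
t 13.12 eef [ 0.5659 -0.057   0.2493] q [0.6985 0.7156 0.0022 0.002 ] F [0.9 0.4 2.3] w 0.0091 j [-0.1   0.4   0.09  1.25  0.   -0.12]
leaf [  0.63  57.85 191.14] F leaf [0.9 1.5 1.8] T [ 0.15 -0.22  0.18]
phi 108.49229225182448 theta 1.3978742052638806 r 143.36194674183716
roterr [ 0.34 -0.01 -0.27] xleaf 0.000628311678258536
-0.0094,0,0.0035 112.5
-0.0091,0,0.0041 116.5
-0.0088,0,0.0048 120.5
-0.0084,0,0.0054 124.5
-0.0080,0,0.0059 128.5
-0.0076,0,0.0065 132.5
-0.0071,0,0.0070 136.5
-0.0066,0,0.0075 140.5
-0.0061,0,0.0079 144.5
-0.0055,0,0.0083 148.5
t 13.22 eef [ 0.5661 -0.0586  0.2484] q [0.6993 0.7148 0.0009 0.0029] F [-1.6 -2.8  7. ] w 0.0096 j [-0.1   0.4   0.09  1.25 -0.   -0.12]
leaf [  0.7   56.05 191.2 ] F leaf [-1.7  1.1  7.5] T [-0.43  0.25  0.19]
```

View pics/s11.png

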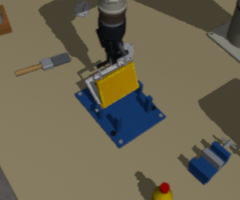

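View pics/w11.png

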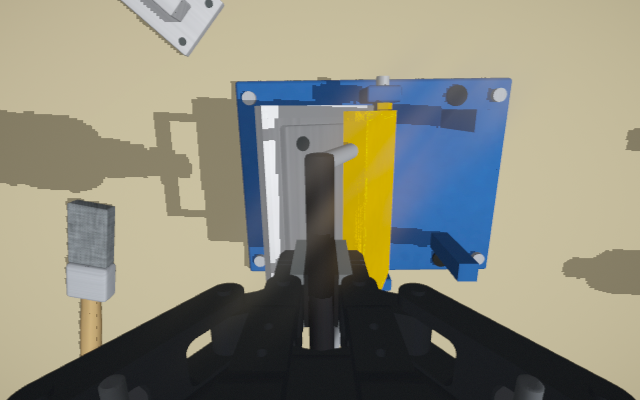

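In the wrist view the leaf (columns 343–395) is past upright and the grey plate (column 300) already lies over in the nest. Continuing to close gently.

Request:
drive_tool(steps=[-0.0085,0,0.0035,0,0,0,1,-0.008,0,0.0038,0,0,0,1,-0.008,0,0.0043,0,0,0,1,-0.0077,0,0.005,0,0,0,1,-0.0072,0,0.0053,0,0,0,1])

```text
clock: 13.63
eef_pos: [0.5674, -0.0967, 0.2266]
tool_rot: [0.699, 0.715, 0.001, 0.003]
ft_force: [0.4, -2.1, 4.6]
grip_width: 0.0097
```

Run:
```python
from h import *
chk();arc(3.0,10)
```

```text
t 13.63 eef [ 0.5674 -0.0967  0.2266] q [0.6987 0.7154 0.0015 0.0028] F [ 0.4 -2.1  4.6] w 0.0097 j [-0.17  0.43  0.07  1.2  -0.   -0.19]
leaf [  0.92  12.11 191.38] F leaf [0.4 0.5 5. ] T [-0.2  -0.11  0.03]
phi 126.94550089870705 theta 1.719943453709469 r 141.76076942128904
roterr [ 0.34  0.11 -0.29] xleaf 0.0009205096679545175
-0.0059,0,0.0047 129.9
-0.0056,0,0.0050 132.9
-0.0053,0,0.0052 135.9
-0.0051,0,0.0055 138.9
-0.0048,0,0.0058 141.9
-0.0045,0,0.0060 144.9
-0.0041,0,0.0062 147.9
-0.0038,0,0.0064 150.9
-0.0035,0,0.0066 153.9
-0.0031,0,0.0068 156.9
```

Request:
drive_tool(steps=[-0.0062,0,0.0045,0,0,0,1,-0.0058,0,0.0048,0,0,0,1,-0.0056,0,0.005,0,0,0,1,-0.0052,0,0.0053,0,0,0,1,-0.0035,0,0.0043,0,0,0,1])

```text
clock: 14.05
eef_pos: [0.5683, -0.1224, 0.2007]
tool_rot: [0.698, 0.716, 0.001, 0.002]
ft_force: [3.5, -3.8, 5.6]
grip_width: 0.0098
```

Run:
```python
from h import *
chk();arc(2.0,6)
```

```text
t 14.05 eef [ 0.5683 -0.1224  0.2007] q [0.6984 0.7157 0.0013 0.002 ] F [ 3.5 -3.8  5.6] w 0.0098 j [-0.21  0.46  0.04  1.15  0.   -0.24]
leaf [  1.08 -23.06 181.81] F leaf [ 3.4 -0.6  6.8] T [-0.49 -0.69  0.11]
phi 141.74551554243325 theta 1.9782524385858666 r 141.20014794843675
roterr [ 0.27  0.06 -0.26] xleaf 0.0010830934291377488
-0.0030,0,0.0040 143.7
-0.0029,0,0.0041 145.7
-0.0027,0,0.0042 147.7
-0.0026,0,0.0043 149.7
-0.0024,0,0.0044 151.7
-0.0023,0,0.0044 153.7
```

Request:
drive_tool(steps=[-0.0025,0,0.0035,0,0,0,1,-0.0025,0,0.0035,0,0,0,1,-0.0025,0,0.0035,0,0,0,1,0,0,0,0,0,0,1])

```text
clock: 14.38
eef_pos: [0.5685, -0.1301, 0.1897]
tool_rot: [0.698, 0.716, 0.001, 0.002]
ft_force: [4.8, -5.4, 2.8]
grip_width: 0.0095
```

Run:
```python
from h import *
chk();arc(2.0,2)
```

```text
t 14.38 eef [ 0.5685 -0.1301  0.1897] q [6.985e-01 7.156e-01 7.000e-04 2.200e-03] F [ 4.8 -5.4  2.8] w 0.0095 j [-0.22  0.47  0.03  1.13 -0.   -0.25]
leaf [  1.08 -35.28 176.09] F leaf [ 4.6 -3.4  5.2] T [-0.98 -0.93  0.13]
phi 147.22450393511693 theta 2.073878825716749 r 141.04818098238184
roterr [ 0.23  0.12 -0.26] xleaf 0.001081693415914064
-0.0026,0,0.0042 149.2
-0.0025,0,0.0043 151.2
```

Request:
drive_tool(steps=[0,0,0.002,0,0,0,1,0,0,0.0015,0,0,0,1,0,0,0,0,0,0,1,0,0,0,0,0,0,1])

```text
clock: 14.72
eef_pos: [0.5686, -0.1313, 0.1874]
tool_rot: [0.699, 0.715, -0.0, 0.004]
ft_force: [2.7, -8.8, 6.7]
grip_width: 0.0099
```

Run:
```python
from h import *
chk();arc(2.0,2)
```

```text
t 14.72 eef [ 0.5686 -0.1313  0.1874] q [ 6.988e-01  7.153e-01 -3.000e-04  3.700e-03] F [ 2.7 -8.8  6.7] w 0.0099 j [-0.23  0.47  0.03  1.12 -0.   -0.25]
leaf [  1.11 -37.45 174.72] F leaf [ 2.4 -4.3 10.3] T [-1.71 -0.54  0.17]
phi 148.26299670847357 theta 2.0920039438699893 r 140.85130648554153
roterr [ 0.27  0.32 -0.31] xleaf 0.0011149358736561802
-0.0026,0,0.0043 150.3
-0.0024,0,0.0044 152.3
```

Request:
drive_tool(steps=[-0.002,0,0.001,0,0,0,1,0,0,0,0,0,0,1,0,0,0,0,0,0,1])

```text
clock: 14.97
eef_pos: [0.5686, -0.1323, 0.1861]
tool_rot: [0.699, 0.716, 0.001, 0.003]
ft_force: [3.0, -6.4, 5.8]
grip_width: 0.0096
```

Run:
```python
from h import *
chk();arc(2.0,2)
```

```text
t 14.97 eef [ 0.5686 -0.1323  0.1861] q [6.985e-01 7.156e-01 6.000e-04 2.700e-03] F [ 3.  -6.4  5.8] w 0.0096 j [-0.23  0.47  0.03  1.12 -0.   -0.25]
leaf [  1.1  -38.96 174.11] F leaf [ 2.8 -2.7  8.2] T [-1.05 -0.64  0.12]
phi 148.9201354103027 theta 2.103473177859189 r 141.03911748381165
roterr [ 0.26  0.18 -0.27] xleaf 0.001104074769045831
-0.0025,0,0.0043 150.9
-0.0024,0,0.0044 152.9
```

Request:
drive_tool(steps=[-0.0015,0,0.0015,0,0,0,1,-0.0005,0,0.001,0,0,0,1,0,0,0,0,0,0,1,0,0,0,0,0,0,1])

```text
clock: 15.3
eef_pos: [0.5686, -0.1333, 0.1847]
tool_rot: [0.698, 0.716, 0.002, 0.002]
ft_force: [0.6, -3.5, 11.1]
grip_width: 0.0094
```

Run:
```python
from h import *
chk();arc(2.0,2)
p,d,K,Rm,t=cam('wrist'); save('w12.png',p)
chk()
```

```text
t 15.3 eef [ 0.5686 -0.1333  0.1847] q [0.6982 0.7159 0.0015 0.0022] F [ 0.6 -3.5 11.1] w 0.0094 j [-0.23  0.48  0.03  1.12  0.   -0.26]
leaf [  1.08 -40.5  173.38] F leaf [ 0.5  2.5 11.4] T [-0.37 -0.16  0.16]
phi 149.6129955732285 theta 2.1155658689581482 r 141.14938052213554
roterr [ 0.3   0.06 -0.22] xleaf 0.0010826717311002345
-0.0025,0,0.0044 151.6
-0.0023,0,0.0044 153.6
t 15.35 eef [ 0.5686 -0.1333  0.1847] q [0.6982 0.7159 0.0015 0.0022] F [ 0.9 -2.6 10.3] w 0.0097 j [-0.23  0.48  0.03  1.12  0.   -0.26]
leaf [  1.08 -40.48 173.37] F leaf [ 0.8  2.9 10.3] T [-0.37 -0.16  0.16]
```

View pics/w12.png

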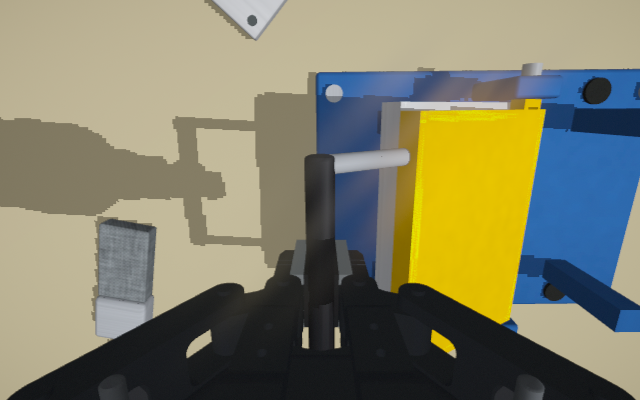

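The leaf is closed over the nest, with its yellow back at columns 415–540 and the bar at column 320. The downward press reads about 10–11 N. I'll check the leaf angle from the depth image and hold the press.

Request:
drive_tool(steps=[-0.0005,0,0.0003,0,0,0,1,0,0,0,0,0,0,1,0,0,0,0,0,0,1,0,0,0,0,0,0,1])

```text
clock: 15.68
eef_pos: [0.5686, -0.1334, 0.1847]
tool_rot: [0.698, 0.716, 0.002, 0.002]
ft_force: [-0.3, -2.3, 12.8]
grip_width: 0.0093
```

Run:
```python
from h import *
chk();arc(2.0,1)
p,d,K,Rm,t=cam('wrist'); X=cloud(d,K,Rm,t)
q=X[130:280,430:510].reshape(-1,3); q=q[(q[:,2]>.04)&(q[:,2]<.2)]
n,c,s,k=plane(q); print(n,c,s,k,'slope',np.degrees(np.arccos(n[2])), 'dist hinge',(c-H)@n)
chk()
```

```text
t 15.68 eef [ 0.5686 -0.1334  0.1847] q [0.6981 0.716  0.0019 0.002 ] F [-0.3 -2.3 12.8] w 0.0093 j [-0.23  0.48  0.03  1.12  0.   -0.26]
leaf [  1.05 -40.56 173.41] F leaf [-0.4  4.4 12.3] T [-0.07 -0.08  0.11]
phi 149.628454340052 theta 2.1158356753375167 r 141.2135159557085
roterr [ 0.31  0.01 -0.2 ] xleaf 0.0010503258552452244
-0.0024,0,0.0044 151.6
[-0.01808322  0.50151586  0.86495944] [ 0.54724639 -0.05525286  0.0946417 ] 0.00026433312319408563 9903 slope 30.12192564975952 dist hinge 0.012871808223578933
t 15.73 eef [ 0.5686 -0.1333  0.1847] q [0.6981 0.716  0.0019 0.002 ] F [-0.8 -1.2 12.2] w 0.0097 j [-0.23  0.48  0.03  1.12  0.   -0.26]
leaf [  1.07 -40.54 173.41] F leaf [-0.8  5.  11.2] T [-0.08 -0.13  0.12]
```

The leaf slope is 30.1°, i.e. θ = 2.092, so it is closed on a bedded casting. The press held at 11–13 N with no further movement. Now I'll swing it back open.

Run:
```python
from h import *
arc(-4.5,12,off=.0547)
```

```text
phi 148.3080031929486 theta 2.0927894552088264 r 143.16400437378863
roterr [ 0.32  0.01 -0.2 ] xleaf 0.001069183921672851
0.0063,0,-0.0093 143.8
0.0070,0,-0.0088 139.3
0.0077,0,-0.0082 134.8
0.0083,0,-0.0076 130.3
0.0088,0,-0.0069 125.8
0.0094,0,-0.0062 121.3
0.0098,0,-0.0055 116.8
0.0102,0,-0.0047 112.3
0.0106,0,-0.0039 107.8
0.0108,0,-0.0030 103.3
0.0110,0,-0.0022 98.8
0.0112,0,-0.0013 94.3
```

Request:
drive_tool(steps=[0,0,-0.002,0,0,0,1,0.003,0,-0.0047,0,0,0,1,0.0063,0,-0.0093,0,0,0,1,0.007,0,-0.0088,0,0,0,1,0.0077,0,-0.0082,0,0,0,1])

```text
clock: 16.15
eef_pos: [0.5678, -0.1095, 0.215]
tool_rot: [0.698, 0.716, 0.001, 0.001]
ft_force: [7.2, -3.9, 0.5]
grip_width: 0.0092
```

Run:
```python
from h import *
chk();arc(-4.5,12,off=.0547)
p,d,K,Rm,t=cam('wrist'); save('w13.png',p)
```

```text
t 16.15 eef [ 0.5678 -0.1095  0.215 ] q [6.982e-01 7.159e-01 6.000e-04 1.300e-03] F [ 7.2 -3.9  0.5] w 0.0092 j [-0.19  0.44  0.06  1.18 -0.   -0.22]
leaf [  1.01  -4.71 187.71] F leaf [ 7.1 -3.3  2.5] T [-1.07 -1.38  0.2 ]
phi 132.86901738021538 theta 1.823328319607939 r 143.95499196473205
roterr [ 0.16  0.06 -0.21] xleaf 0.0010121136876345856
0.0085,0,-0.0073 128.4
0.0091,0,-0.0066 123.9
0.0096,0,-0.0059 119.4
0.0100,0,-0.0051 114.9
0.0104,0,-0.0043 110.4
0.0107,0,-0.0035 105.9
0.0109,0,-0.0026 101.4
0.0111,0,-0.0018 96.9
0.0112,0,-0.0009 92.4
0.0112,0,-0.0000 87.9
0.0112,0,0.0009 83.4
0.0111,0,0.0017 78.9
```

View pics/w13.png

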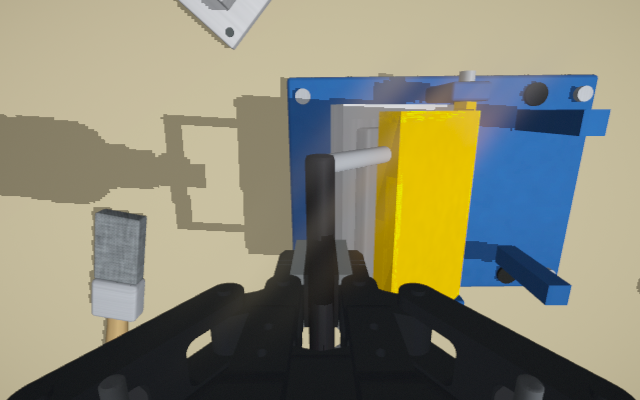

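The leaf is lifting and the casting's edge (column 365) stays in the nest. Carrying on.

Request:
drive_tool(steps=[0.0085,0,-0.0073,0,0,0,1,0.0091,0,-0.0066,0,0,0,1,0.0096,0,-0.0059,0,0,0,1,0.01,0,-0.0051,0,0,0,1,0.0104,0,-0.0043,0,0,0,1,0.0107,0,-0.0035,0,0,0,1,0.0109,0,-0.0026,0,0,0,1])

```text
clock: 16.78
eef_pos: [0.5655, -0.0411, 0.2524]
tool_rot: [0.699, 0.716, 0.0, 0.002]
ft_force: [1.6, -4.0, 9.4]
grip_width: 0.0095
```

Run:
```python
from h import *
chk();arc(-4.5,12,off=.0547)
```

```text
t 16.78 eef [ 0.5655 -0.0411  0.2524] q [6.986e-01 7.155e-01 3.000e-04 2.500e-03] F [ 1.6 -4.   9.4] w 0.0095 j [-0.07  0.4   0.09  1.26 -0.   -0.1 ]
leaf [  0.68  73.22 185.95] F leaf [ 1.4  1.2 10.1] T [-1.29 -0.22  0.1 ]
phi 101.68345560258143 theta 1.279037587504131 r 145.972213744648
roterr [ 0.22  0.17 -0.28] xleaf 0.0006799127349205089
0.0111,0,-0.0018 97.2
0.0112,0,-0.0010 92.7
0.0112,0,-0.0001 88.2
0.0112,0,0.0008 83.7
0.0111,0,0.0017 79.2
0.0109,0,0.0025 74.7
0.0107,0,0.0034 70.2
0.0104,0,0.0042 65.7
0.0100,0,0.0050 61.2
0.0096,0,0.0058 56.7
0.0091,0,0.0065 52.2
0.0086,0,0.0072 47.7
```

Request:
drive_tool(steps=[0.0111,0,-0.0023,0,0,0,1,0.0112,0,-0.0013,0,0,0,1,0.0112,0,-0.0002,0,0,0,1,0.0112,0,0.0008,0,0,0,1,0.0111,0,0.0017,0,0,0,1,0.0109,0,0.0025,0,0,0,1,0.0107,0,0.0034,0,0,0,1])

```text
clock: 17.37
eef_pos: [0.5629, 0.0383, 0.2459]
tool_rot: [0.698, 0.716, 0.001, -0.0]
ft_force: [0.1, 4.7, 15.1]
grip_width: 0.0098
```

Run:
```python
from h import *
chk();arc(-4,12,off=.0565)
```

```text
t 17.37 eef [0.5629 0.0383 0.2459] q [ 6.982e-01  7.159e-01  7.000e-04 -0.000e+00] F [ 0.1  4.7 15.1] w 0.0098 j [0.07 0.4  0.07 1.24 0.   0.04]
leaf [  0.36 138.75 140.57] F leaf [ 0.2 11.6 10.7] T [ 0.85 -0.02  0.08]
phi 69.67004509091001 theta 0.7202981692829022 r 143.55217646905237
roterr [ 0.05 -0.06 -0.21] xleaf 0.00035578424085458074
0.0092,0,0.0038 65.7
0.0089,0,0.0044 61.7
0.0086,0,0.0050 57.7
0.0082,0,0.0056 53.7
0.0078,0,0.0062 49.7
0.0074,0,0.0067 45.7
0.0069,0,0.0072 41.7
0.0064,0,0.0077 37.7
0.0058,0,0.0081 33.7
0.0052,0,0.0085 29.7
0.0046,0,0.0088 25.7
0.0040,0,0.0091 21.7
```

Request:
drive_tool(steps=[0.0092,0,0.0028,0,0,0,1,0.0089,0,0.0036,0,0,0,1,0.0086,0,0.0046,0,0,0,1,0.0082,0,0.0054,0,0,0,1,0.0078,0,0.006,0,0,0,1,0.0074,0,0.0066,0,0,0,1])

```text
clock: 17.87
eef_pos: [0.5612, 0.0887, 0.2162]
tool_rot: [0.698, 0.716, 0.0, -0.001]
ft_force: [4.0, -2.7, -1.4]
grip_width: 0.0095
```

Run:
```python
from h import *
chk();arc(-3,8,off=.0565)
```

```text
t 17.87 eef [0.5612 0.0887 0.2162] q [ 6.980e-01  7.161e-01  4.000e-04 -7.000e-04] F [ 4.  -2.7 -1.4] w 0.0095 j [0.16 0.42 0.03 1.18 0.   0.13]
leaf [1.1000e-01 1.6758e+02 8.9620e+01] F leaf [ 3.9 -3.1  0.2] T [-1.11 -0.74  0.13]
phi 46.28045789873956 theta 0.31207286209723223 r 145.14942832496592
roterr [-0.02 -0.09 -0.19] xleaf 0.0001140279160318218
0.0053,0,0.0053 43.3
0.0050,0,0.0056 40.3
0.0047,0,0.0058 37.3
0.0044,0,0.0061 34.3
0.0041,0,0.0063 31.3
0.0037,0,0.0065 28.3
0.0034,0,0.0067 25.3
0.0030,0,0.0069 22.3
```

Request:
drive_tool(steps=[0.0055,0,0.0055,0,0,0,1,0.005,0,0.0057,0,0,0,1,0.0047,0,0.006,0,0,0,1,0.0044,0,0.0062,0,0,0,1,0.003,0,0.0045,0,0,0,1,0,0,0,0,0,0,1])

```text
clock: 18.37
eef_pos: [0.5605, 0.1116, 0.1881]
tool_rot: [0.698, 0.716, 0.001, -0.001]
ft_force: [0.7, -1.0, -0.1]
grip_width: 0.0095
```

Run:
```python
from h import *
chk();arc(-2,3,off=.0565)
```

```text
t 18.37 eef [0.5605 0.1116 0.1881] q [ 6.977e-01  7.164e-01  6.000e-04 -1.400e-03] F [ 0.7 -1.  -0.1] w 0.0095 j [0.2  0.45 0.   1.12 0.   0.17]
leaf [2.0000e-02 1.7336e+02 5.3810e+01] F leaf [ 0.7 -1.   0.4] T [-0.32 -0.41  0.08]
phi 31.925793379111116 theta 0.06153670321050567 r 145.19035692243338
roterr [-0.06 -0.16 -0.14] xleaf 1.598966427459135e-05
0.0026,0,0.0043 29.9
0.0024,0,0.0044 27.9
0.0023,0,0.0045 25.9
```

Request:
drive_tool(steps=[0.0015,0,0.0025,0,0,0,1,0.0015,0,0.0025,0,0,0,1,0.0005,0,0.002,0,0,0,1,0,0,0.0015,0,0,0,1,0,0,0,0,0,0,1])

```text
clock: 18.78
eef_pos: [0.5603, 0.1139, 0.1838]
tool_rot: [0.698, 0.716, 0.001, -0.0]
ft_force: [-5.7, -4.3, 15.0]
grip_width: 0.01
```

Run:
```python
from h import *
chk();arc(-2,1,off=.0565)
p,d,K,Rm,t=cam('wrist'); save('w14.png',p); X=cloud(d,K,Rm,t)
hsv=cv2.cvtColor(p,cv2.COLOR_RGB2HSV); y=(hsv[...,0]>15)&(hsv[...,0]<35)&(hsv[...,1]>150)&(X[...,2]<.2)&(X[...,2]>.03); y[:,280:]=0
n,c,s,k=plane(X[y]); print(n,s,k,np.degrees(np.arccos(n[2])))
```

```text
t 18.78 eef [0.5603 0.1139 0.1838] q [ 6.981e-01  7.160e-01  1.200e-03 -1.000e-04] F [-5.7 -4.3 15. ] w 0.01 j [ 0.2   0.46 -0.01  1.11  0.    0.17]
leaf [-4.0000e-02  1.7329e+02  4.8960e+01] F leaf [-5.9  3.9 15. ] T [-1.07  1.29  0.1 ]
phi 30.012848075241962 theta 0.0281495092474255 r 145.03594302653298
roterr [ 0.09 -0.1  -0.2 ] xleaf -4.186307934867655e-05
0.0024,0,0.0044 28.0
[ 0.01742245 -0.49874049  0.86657624] 0.0002779469428447664 13397 29.93681830605522
```

View pics/w14.png

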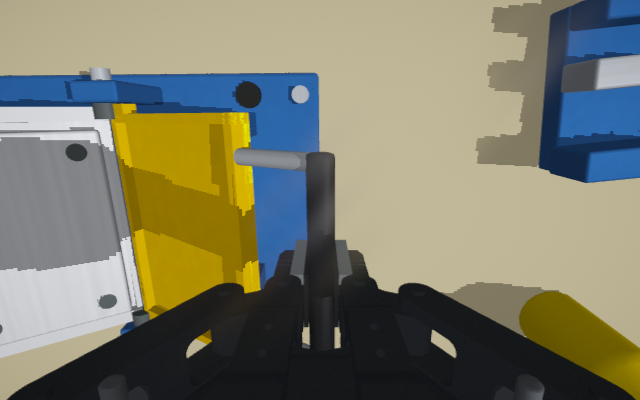

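The leaf is back on its stop (slope 29.9°, press force rising), its pocket is empty, and the casting lies underside-up in the nest at the left. I'll relieve the load, open the gripper and retract straight up.

Request:
drive_tool(steps=[0,0,-0.0015,0,0,0,1,0,0,-0.0005,0,0,0,0.8,0,0,0,0,0,0,0.5,0,0,0,0,0,0,0.3,0,0,0,0,0,0,0.3,0,0,-0.005,0,0,0,0.3,0,0,-0.015,0,0,0,0.3,0,0,-0.03,0,0,0,0.3])

```text
clock: 19.5
eef_pos: [0.5587, 0.114, 0.2295]
tool_rot: [0.698, 0.716, -0.003, -0.003]
ft_force: [0.8, -0.6, 0.8]
grip_width: 0.0301
```

Request:
drive_tool(steps=[0,0,-0.035,0,0,0,0.3,0,0,-0.035,0,0,0,0.3,-0.025,0,-0.03,0,0,0,0.3,-0.03,0,-0.01,0,0,0,0.3,-0.035,0,0,0,0,0,0.3,-0.035,0,0,0,0,0,0.3,-0.035,0,0,0,0,0,0.3,-0.01,0,0,0,0,0,0.3])

```text
clock: 20.17
eef_pos: [0.565, -0.0601, 0.3427]
tool_rot: [0.7, 0.715, 0.001, 0.0]
ft_force: [-0.4, -0.2, -0.0]
grip_width: 0.0299
```

Run:
```python
from h import *
chk()
p,d,K,Rm,t=cam('wrist'); save('w15.png',p); np.savez('pics/w15.npz',p=p,d=d,K=K,R=Rm,t=t)
p,d,K,Rm,t=cam('top'); save('t15.png',p); np.savez('pics/t15.npz',p=p,d=d,K=K,R=Rm,t=t)
```

```text
t 20.17 eef [ 0.565  -0.0601  0.3427] q [6.996e-01 7.145e-01 6.000e-04 1.000e-04] F [-0.4 -0.2 -0. ] w 0.0299 j [-0.11  0.37  0.28  1.48  0.   -0.13]
leaf [ -0.35 101.96 273.54] F leaf [-0.4 -0.2  0.1] T [ 0.04 -0.03 -0.03]
```

View pics/w15.png

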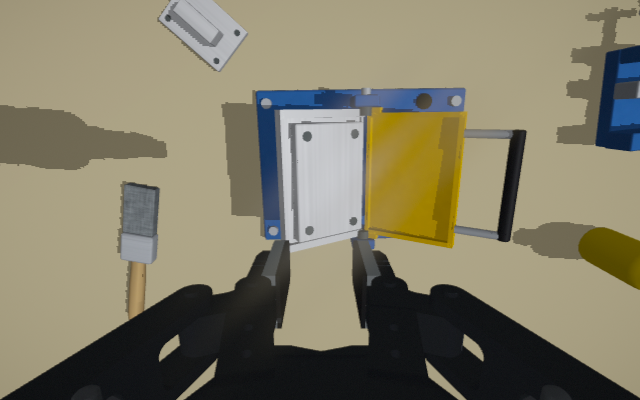

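View pics/t15.png

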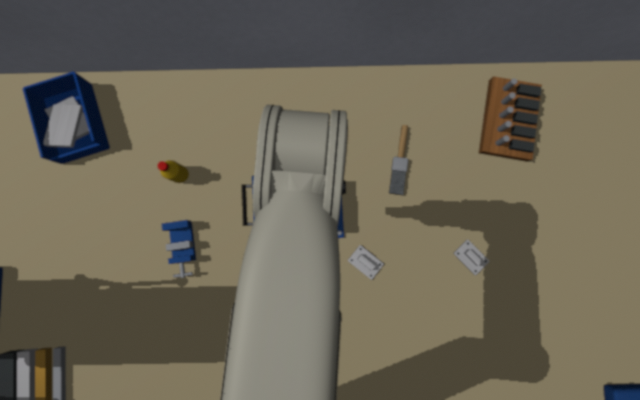

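The casting (columns 297–365, rows 123–240) lies underside-up in the nest, the leaf is open, and the bystanders are unchanged in the top view. Measuring its seating now.

Run:
```python
from h import *
z=np.load('pics/w15.npz'); p,d,K,Rm,t=[z[k] for k in ['p','d','K','R','t']]
X=cloud(d,K,Rm,t); f=np.radians(FY); ex=np.array([np.cos(f),np.sin(f),0]); ey=np.array([-np.sin(f),np.cos(f),0])
B=np.stack([ex,.866*ey-[0,0,.5],.5*ey+[0,0,.866]]); N=(X-H)@B.T
q=N[140:220,315:350].reshape(-1,3); n,c,s,k=plane(q); print('underside n',n,'z',c[2],s,'tilt deg',np.degrees(np.arccos(n[2])))
hs=cv2.cvtColor(p,cv2.COLOR_RGB2HSV)
m=(np.abs(N[...,2]-c[2])<0.0025)&(np.abs(N[...,0])<.075)&(N[...,1]<-.004)&(N[...,1]>-.1); m[245:]=0
nn,l,stt,_=cv2.connectedComponentsWithStats(m.astype(np.uint8)); P=N[l==l[180,330]]; print(len(P),np.percentile(P[:,:2],[1,99],axis=0),np.percentile(P[:,:2],[1,99],axis=0).mean(0),cv2.minAreaRect(P[:,:2].astype(np.float32)*1000))
y=(hs[...,0]>15)&(hs[...,0]<35)&(hs[...,1]>150)&(X[...,2]<.2)&(X[...,2]>.03); y[:,500:]=0
n,c,s,k=plane(X[y]); print('leaf slope',np.degrees(np.arccos(n[2])))
a=np.load('pics/top0.npz'); b=np.load('pics/t15.npz')
for nm,(v0,v1,u0,u1) in dict(vise=(215,285,155,205),oil=(150,190,150,195),brush=(120,200,380,415)).items():
    print(nm,np.abs(a['p'][v0:v1,u0:u1].astype(int)-b['p'][v0:v1,u0:u1]).mean())
    r=cv2.phaseCorrelate(cv2.cvtColor(a['p'][v0:v1,u0:u1],cv2.COLOR_RGB2GRAY).astype(np.float32),cv2.cvtColor(b['p'][v0:v1,u0:u1],cv2.COLOR_RGB2GRAY).astype(np.float32)); print(r)
```

```text
underside n [-0.00343083  0.00154948  0.99999291] z 0.00686603016209576 0.00042250085795493564 tilt deg 0.2156905323100921
7448 [[-0.05679609 -0.08648875]
 [ 0.05991824 -0.00858095]] [ 0.00156107 -0.04753485] ((2.2459030151367188, -47.00600814819336), (120.20899200439453, 80.96421813964844), 0.35066482424736023)
leaf slope 29.947279349553334
vise 1.510857142857143
((0.008730190973924579, -0.04841547951548364), 0.9954399710231358)
oil 1.6464814814814814
((0.5009059719294413, 0.035401315724183036), 0.9373573292626275)
brush 1.6598809523809523
((0.09766890449346377, -0.00883817092015704), 0.8904990414778392)
```

Run:
```python
from h import *
st(); print(job_done())
```

```text
t 20.27 eef [ 0.5651 -0.0578  0.3424] q [ 0.6994  0.7147  0.0011 -0.0008] F [0.1 0.9 0.4] w 0.0298 j [-0.1   0.37  0.28  1.48  0.   -0.12]
the job is handed in; nothing more can be done
None
```

The casting is upside down and bedded flat in the nest, and the leaf is back open on its stop. I handed the job in at 20.3 s with the arm clear of everything.

**What I did**
- I gripped the 120×80 mm casting by its lug and laid it in the leaf.
- While still gripping, I slid it against the ledge: about 9 N on the ledge, flat to 0.15°, and about 1.2 mm off in x.
- After letting go, I pinched the handle and swung the leaf closed at about 1 rad/s or less.
- I pressed the handle down with 10–13 N, and depth put the closed leaf at 2.09 rad.
- I then swung it back gently onto its stop.

**Last checks**
- **Casting:** its origin is at nest x about 2, y −47, z +6.9 mm, tilted 0.2°, which is within the bedded range.
- **Leaf:** its slope is 29.9°, so it is on its stop.
- **Vise, oil bottle and brush:** the vise and brush match the first top view to within 0.1 px.
- **One mismatch:** the image match for the bottle shifted by 0.5 px. I put that down to changed shadows, since the arm never came near it, but I did not check it further.
- **Forces:** up to 15 N showed on the wrist during the return swing and when seating the leaf on its stop, from pushing along the bar.

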